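Lock out the small heating plate and lay its guard tile on square

TASK

Make the small heating plate safe: first turn the isolator handle fully to off (a quarter turn anticlockwise), and then swing the lockout hasp out over the edge of its box. After that, slide the oblong white guard tile along its board, without picking it up, until it lies square and hard against both fences; only then grasp it, lift it out straight and lay it gently on the heating plate so that it exactly covers the dark heating face, and let go. Leave everything else where it stands.

Things in the scene. Friction and masses are not known exactly. Their poses are not given: they have to be found in the camera images.
- isolator: grey isolator box fixed on the bench, 110 (x) x 140 (y) x 70 mm tall, the handle and the hasp on its flat top. Origin: centre of its underside; z up. The three stations (isolator box, heating plate, squaring board) stand left, middle and right in any order; at zero yaw each one's x points away from the robot
- handle (a joint): isolator handle, rad, about the upright axis at x=+20, y=0 mm of the box, positive anticlockwise seen from above. 0 = on (bar along the box's x, its narrow nose towards +x); 1.57 = off, against its stop (bar along the box's y, nose towards +y). It stays where it is left; turning takes about 0.12 N m. Starts between 0 and 0.25
- handle_grip (a point): point on the handle's axis, on the middle of the black bar, 94.5 mm above the bench. The bar is 14 mm wide, from x=-34 to +28 mm of the handle with an 8 mm wide nose on to +38 mm, and reaches from 79 to 104 mm above the bench; a round boss of 40 mm diameter fills the gap below it
- hasp (a joint): lockout hasp, rad, about an upright pivot at x=-42, y=-55 mm of the box top, positive anticlockwise seen from above. 0 = folded in (flat steel strip pointing to the box's +y); 1.57 = swung out (pointing to the box's -x, over the edge), stop at 1.65. It stays where it is left and moves easily (0.03 N m, 0.5 N at the pin). Starts between 0 and 0.25
- hasp_pin (a point): on the axis of the upright round steel pin at the free end of the hasp, 60 mm from the pivot, 14 mm diameter, top 99.5 mm above the bench; this point is 90.5 mm above the bench. The flat strip below the pin is 4 mm thick, its top 75.5 mm above the bench
- tile: oblong white stoneware guard tile, 64 (x) x 106 (y) x 15 mm thick, plain, about 0.23 kg, loose on the squaring board and turned up to 0.5 rad. Origin: centre of its underside. It is the only plain oblong tile: the square one with wells is not it
- board: plywood squaring board fixed on the bench, 240 (x) x 210 (y) x 6 mm thick. Origin: centre of its underside. Two aluminium fences, 14 mm tall, stand on it. Far fence: its working line is x=+75 mm, made of a dowel of 24 mm diameter centred at x=87, y=-65 mm and a bar 18 mm thick from y=-2 to y=+90 mm; between them a gap (y=-53 to -2 mm) leaves room for a finger. Side fence: a bar whose working face is y=-80 mm, from x=-60 to x=+70 mm, 16 mm thick
- nest (a point): where the underside centre of the tile lies when it is square against both fences: x=43, y=-27, z=6 mm of the board, tile x along board x (64 mm side) and tile y along board y. Axes as the board's
- hotplate: small white heating plate fixed on the bench, 160 (x) x 190 (y) x 60 mm tall. Origin: centre of its underside, at bench level
- face (a point): centre of the top of the dark heating face, an oblong 64 (x) x 106 (y) mm standing 4 mm proud of the middle of the white housing, 64 mm above the bench. Axes as the heating plate's
- amber_vial: bystander: small amber jar, 32 mm diameter, 55 mm tall, on the near right corner of the squaring board. Origin: centre of its foot
- crucible: bystander: small white crucible, 30 mm diameter, 30 mm tall, on the far left corner of the heating plate's housing. Origin: centre of its foot
- beaker: bystander: glass beaker, 54 mm diameter, 70 mm tall. Origin: centre of its foot
- dish: bystander: white porcelain dish, 68 mm diameter, 30 mm tall. Origin: centre of its foot
- amber_bottle: bystander: amber bottle, 60 mm diameter, 130 mm tall. Origin: centre of its foot
- flask: bystander: conical glass flask, 72 mm diameter, 103 mm tall. Origin: centre of its foot
- spot_plate: bystander: square white spotting plate with nine wells, 90 x 90 x 14 mm. Origin: centre of its underside
Things that resemble listed ones, but are neither listed nor needed, are in the scene too. There is more than one size of the isolator; the one meant has the size given above.

How it is judged (in metres and radians):
On the way, in this order (a step that is already met when the one before it is completed fails the run):
1. the isolator handle is turned to off (past 1.4 rad) (value of joint handle above 1.4 rad), for 0.2 s.
2. the hasp is swung out (past 1.2 rad), the handle still off (value of joint handle above 1.4 rad and value of joint hasp above 1.2 rad), for 0.2 s.
3. the tile lies on the board square (within 0.03 rad) and within 2.5 mm of both fences (x of tile in the frame of nest between -0.0025 and 0.003 m and y of tile in the frame of nest between -0.003 and 0.0025 m and z of tile in the frame of nest below 0.003 m and angle between the x axis of tile and the x axis of board, either way round below 0.03 rad), for 0.2 s.
At the end, for the whole second after the job is handed in: The handle is off (past 1.4 rad) and the hasp out (past 1.2 rad); the tile lies at rest, flat on the heating face, its centre within 6 mm and its sides within 0.05 rad of the face's (all of step 2 and horizontal distance between tile and face below 0.006 m and z of tile in the frame of face between -0.003 and 0.003 m and angle between the x axis of tile and the x axis of hotplate, either way round below 0.05 rad and angle between tile's own z axis and vertical below 0.04 rad and linear speed of tile below 0.01 m/s); the robot touches nothing.
It fails at once if the tile is picked up at the squaring board while it is more than 0.15 rad out of line with the fences (height (world z) of tile between 0.025 and 0.06 m and horizontal distance between tile and nest below 0.14 m and angle between the x axis of tile and the x axis of board, either way round above 0.15 rad).
It fails at once if the tile is dropped on the heating plate (faster than 0.45 m/s within 30 mm above its face) (horizontal distance between tile and face below 0.06 m and z of tile in the frame of face below 0.03 m and linear speed of tile above 0.45 m/s).
It fails at once if a bystander is moved more than 25 mm or knocked over (distance of any of amber_vial, crucible, beaker, dish, amber_bottle, flask, spot_plate from where it was at the start of the episode above 0.025 m or angle between any of amber_vial, crucible, beaker, dish, amber_bottle, flask, spot_plate's own z axis and vertical above 0.5 rad).
It also fails if it takes over 72 s, if anything falls off the work surface, if the arm or the gripper's body presses on something with over 40 N, if the wrist force passes 120 N, or if a joint passes its speed limit or range.

ROBOT

A 6-joint arm with a two-finger parallel gripper is mounted at the origin on the work surface. World frame = base frame: x ahead of the robot, y to its left, z up, the work surface at z = 0. Lengths are in m, angles in degrees, forces in N, time in s.
With the tool pointing down it reaches from about 0.325 to 1 m from the base axis. Payload 5.1 kg.
Tool frame: the origin (TCP) lies at the very end of the fingers, on their centre line; the grasp point (between the pads) lies 19 mm behind it; x points along the fingers, z is the direction in which the jaws open and shut, and the axes are right-handed (so a half turn about x gives the same grasp; the last joint's range is limited). The gripper opens to 85 mm and grips with 20 to 120 N. Pads are 22 mm wide; open, the fingers measure 114 mm over their backs; the gripper's body (76 mm by 85 mm) begins 54 mm behind the grasp point. The pads swing forward as they close: fully open they stand 13 mm farther back than shut.
Start: joints at [-78.988, 7.093, 94.555, -0, 78.352, -4.733], TCP at [0.176, -0.626, 0.231] pointing down, gripper open.
Joint ranges: [-149.61, 149.61], [-58.7, 133.49], [1.44, 155.28], [-77.14, 257.14], [18.33, 153.61], [-166.67, 166.67]. Speed limits (degrees/s): [147.25, 147.25, 180, 180, 180, 180].

INTERFACE

Orientations are given as [roll, pitch, yaw] about the fixed x, y, z axes, in that order (R = Rz(yaw) Ry(pitch) Rx(roll)).
In Python, from cell import manip gives the robot as it stands.
- The arm moves only by the tool play_rows, never from a script. Its argument "moves" is a list of rows, each an object with "slide": the shift along the tool's x, y, z in cm, a list of three; "roll": the turn about the tool's x in degrees. In form: [{"slide": [tx, ty, tz], "roll": roll}, ...]. A call has 1 to 20 rows; each row is the pose to reach, as a shift and turn from the pose commanded when the call began, along the tool's axes at that moment; what a row does not reach only later rows make up. A row lasts 1/10 s, in which the tool goes at most 50 mm and 8.59 degrees, less where a joint would pass 70% of its speed; a pose out of reach is approached as far as the arm can. A call with a gripper value outside its range is refused whole. "hand" is the finger opening in cm, from 0 to 8.54, set as the call begins (left out, the last holds). The fingers move at their own pace and stop on an object; "force" is the grip in N (left out, the last holds). Time passes only in rows, so rows that repeat a pose let the fingers close. It gives the time, the measured TCP pose, the force and the opening at its end, in the units of the state.
- manip.state(): the state, without advancing time (a new reading comes with each control period).
- manip.read_camera(name): name is "side" or "top" or "wrist"; returns a dict with "pixels" (480x640x3 uint8, red, green, blue), "camera_matrix" (3x3 intrinsics, pixels), "T" (4x4, takes a point from camera to world coordinates). Camera axes: x right, y up, looking along -z (the intrinsics and any distortion apply to the point x, -y, -z); pixel columns grow to the right and rows downward; lengths in m; the calibration is good to about 2 mm. The wrist camera is an equidistant fisheye: a pixel r from the principal point sees the ray r / f radians off the axis. A picture is of the moment at which its call begins. There is no depth.
- manip.sign_off(): hands the job in, once; it reports no verdict.
The state is a dict: "t": time; "qpos": joint angles; "dq": joint speeds; "joint_torque": joint torques, N m; "ee_pos": TCP position; "ee_rot": TCP orientation; "contact_force": force on the tool from outside, world axes, zero at the start; "wrist_torque": the same for the moment, N m; "opening": finger opening in m.
Only numpy, scipy, OpenCV 4.12 (cv2) and the standard library are available. Lean on these libraries where they do the work, as an engineer would, in place of code of your own. Each camera call takes 0.05 s, during which the arm holds its last target.

## Working session

There is one attempt and no reset: what is moved stays moved. The work goes in short steps, Python scripts to look and compute and a tool call to move; the robot and the scene stay as the last step left them, time stands still between calls to the robot, and variables do not carry over. Pictures are saved under pics/ and viewed, and the job is handed in when it is done.

Besides the shell and the picture viewer there is one more tool, called after ">>>" by a JSON object that holds its "fn" and its "kwargs". play_rows: Moves the arm, as the interface text tells. Its arguments: {"type":"object","properties":{"moves":{"type":"array"},"hand":{"type":"number"},"force":{"type":"number"}},"required":["moves"]}

```bash
ls -la; mkdir -p pics
python3 - <<'E'
from cell import manip
import cv2
s=manip.state();print(s)
for n in("side","top","wrist"):
    c=manip.read_camera(n);print(n,c["camera_matrix"],c["T"],[k for k in c])
    cv2.imwrite(f"pics/{n}0.png",c["pixels"][:,:,::-1])
    import numpy as np
    np.savez(f"pics/{n}0.npz",**c)
E
```

```text
total 12
drwxr-xr-x  3 agent agent 4096 Dec  7 15:45 .
drwxr-xr-x 23 root  root  4096 Dec  7 15:45 ..
drwxr-xr-x  2 agent agent 4096 Dec  7 15:45 pics
{'t': 0.0, 'qpos': array([-7.89898297e+01,  7.13311285e+00,  9.46363121e+01,  1.06200575e-03,
        7.83521270e+01, -4.73367172e+00]), 'dq': array([ 0.04043395,  0.07924021,  0.05323507, -0.05222349, -0.01613504,
        0.01691289]), 'joint_torque': array([-4.83138301e-04, -4.23611605e+01, -3.65448940e+01, -1.36888621e-04,
        6.92342714e-03,  1.44978787e-05]), 'ee_pos': array([ 0.17621392, -0.62500458,  0.23003435]), 'ee_rot': array([174.77626779,  89.87844365, 100.51989431]), 'contact_force': array([-0.12977279, -0.80989281, -0.01180657]), 'wrist_torque': array([ 0.02158343, -0.03153756,  0.01544478]), 'opening': 0.08549859258974567}
side [[433.90027717   0.         324.90373357]
 [  0.         433.90027717 233.48874221]
 [  0.           0.           1.        ]] [[-0.82973539  0.27758423 -0.48423773  0.11083796]
 [-0.55806153 -0.39653492  0.72892207  0.69912135]
 [ 0.0103201   0.87504689  0.48392814  0.54964579]
 [ 0.          0.          0.          1.        ]] ['pixels', 'camera_matrix', 'T']
top [[527.92830376   0.         314.17148154]
 [  0.         527.92830376 243.24142011]
 [  0.           0.           1.        ]] [[-0.01785832  0.98846633 -0.15038419  0.33134738]
 [-0.99971399 -0.01526006  0.01841383  0.0110084 ]
 [ 0.01590658  0.15067001  0.98845613  1.4555768 ]
 [ 0.          0.          0.          1.        ]] ['pixels', 'camera_matrix', 'T']
wrist [[371.64829954   0.         316.66368682]
 [  0.         371.64829954 238.08322661]
 [  0.           0.           1.        ]] [[ 0.27195986  0.92640975  0.26038973  0.24227963]
 [-0.96230609  0.26243137  0.07139165 -0.6082772 ]
 [-0.00219652 -0.26999028  0.96286054  0.37206509]
 [ 0.          0.          0.          1.        ]] ['pixels', 'camera_matrix', 'T']
```

View pics/top0.png

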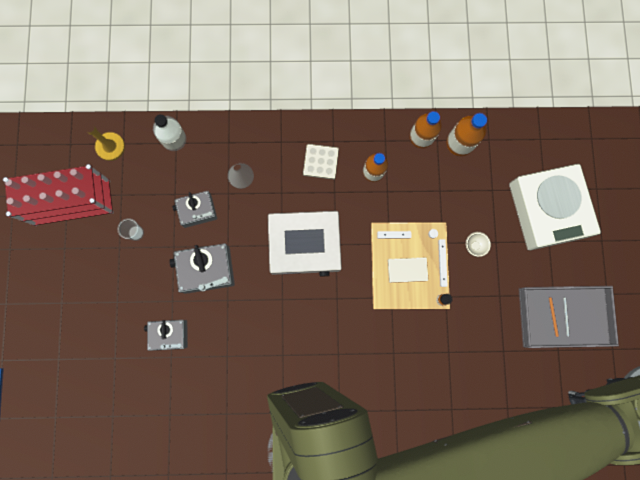

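View pics/side0.png

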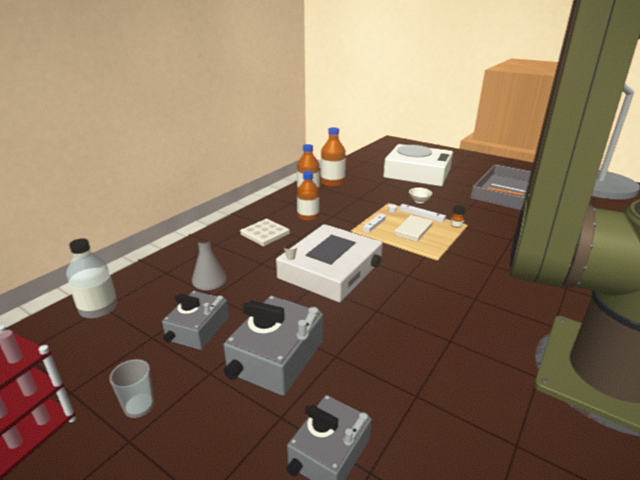

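View pics/wrist0.png

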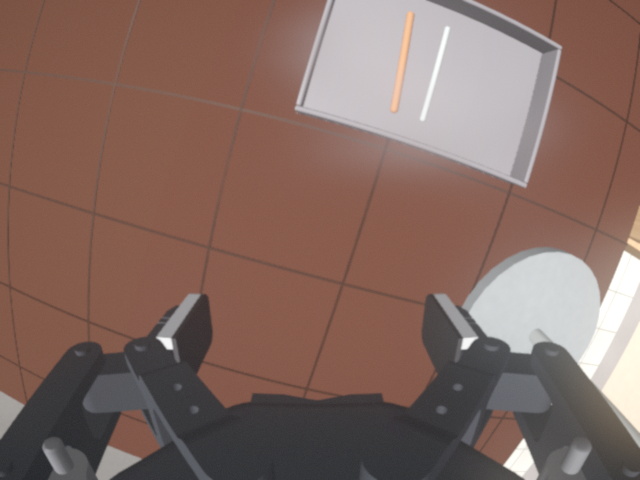

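The top view shows the isolator at about (202,268), the largest of three, with the plate at (305,242), the board at (410,265) and the tile at (408,270). I'll zoom in and measure.

```bash
cat > h.py <<'E'
import numpy as np, cv2
from scipy.spatial.transform import Rotation as R
def load(f): 
    d=np.load(f); return {k:d[k] for k in d}
def snap(name,f):
    from cell import manip
    c=manip.read_camera(name); np.savez(f"pics/{f}.npz",**c); cv2.imwrite(f"pics/{f}.png",c["pixels"][:,:,::-1]); return c
def proj(c,P,fish=False):
    P=np.atleast_2d(P); T=c["T"];K=c["camera_matrix"]
    q=(P-T[:3,3])@T[:3,:3]; q=q*[1,-1,-1]
    if fish:
        r=np.hypot(q[:,0],q[:,1]); th=np.arctan2(r,q[:,2]); s=th/np.maximum(r,1e-12)
        n=q[:,:2]*s[:,None]
    else: n=q[:,:2]/q[:,2:]
    return n*K[0,0]+K[:2,2]
def back(c,uv,z,fish=False):
    uv=np.atleast_2d(uv).astype(float);T=c["T"];K=c["camera_matrix"]
    n=(uv-K[:2,2])/K[0,0]
    if fish:
        r=np.hypot(*n.T); d=np.c_[n*(np.sin(r)/np.maximum(r,1e-12))[:,None],np.cos(r)]
    else: d=np.c_[n,np.ones(len(n))]
    d=(d*[1,-1,-1])@T[:3,:3].T
    t=(z-T[2,3])/d[:,2]; return T[:3,3]+d*t[:,None]
def crop(c,u0,v0,w,h,s,f):
    im=c["pixels"][v0:v0+h,u0:u0+w,::-1]
    cv2.imwrite(f"pics/{f}.png",cv2.resize(im,None,fx=s,fy=s,interpolation=cv2.INTER_CUBIC))
def station(x,y,yaw,pts):
    a=np.radians(yaw);pts=np.atleast_2d(pts).astype(float)
    return np.c_[x+np.cos(a)*pts[:,0]-np.sin(a)*pts[:,1],y+np.sin(a)*pts[:,0]+np.cos(a)*pts[:,1],pts[:,2]]
E
python3 - <<'E'
from h import *
c=load("pics/top0.npz")
crop(c,160,230,80,70,8,"c_iso");crop(c,255,195,100,90,7,"c_hot");crop(c,360,210,100,110,5,"c_board")
E
```

```text
(no output)
```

View pics/c_iso.png

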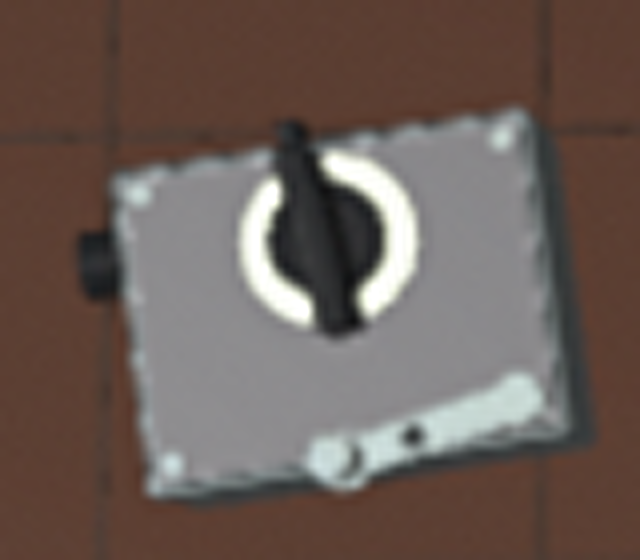

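View pics/c_hot.png

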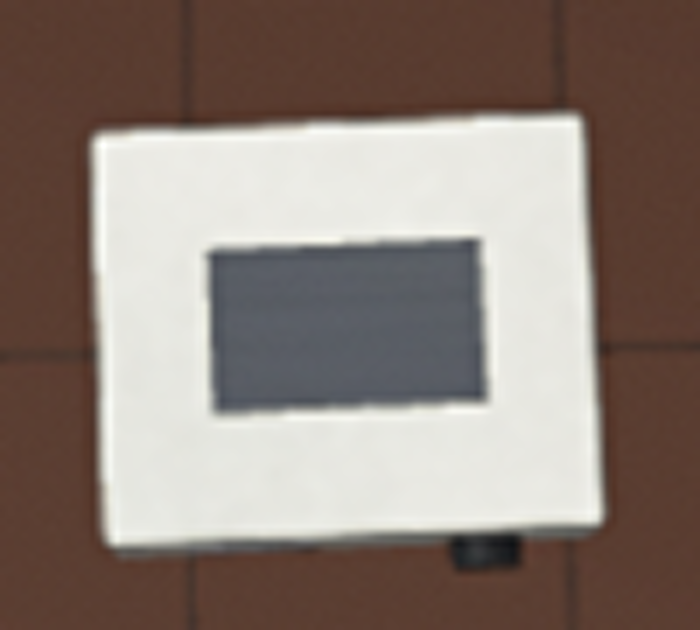

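View pics/c_board.png

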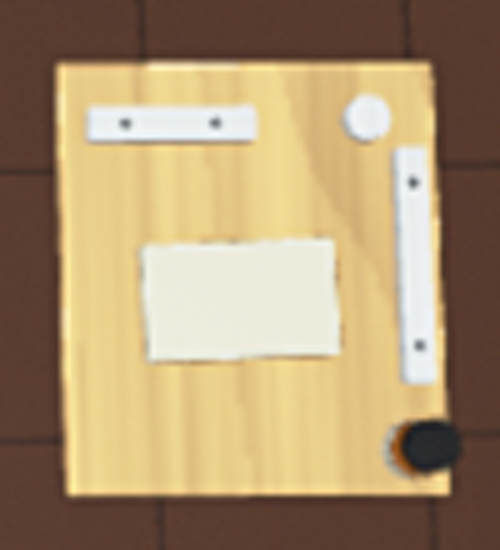

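```bash
cat > fit.py <<'E'
from h import *
from scipy.optimize import least_squares
c=load("pics/top0.npz")
def fit(name,pix,pts,u0,v0,s):
    uv=(np.array(pix,float)+.5)/s-.5+[u0,v0]; pts=np.array(pts,float)
    f=lambda p:(proj(c,station(p[0],p[1],p[2],pts))-uv).ravel()
    z=back(c,uv.mean(0,keepdims=True),pts[:,2].mean())[0]
    r=least_squares(f,[z[0],z[1],0.]); print(name,np.round(r.x,4),"res px",np.round(r.fun.reshape(-1,2),2).tolist()); return r.x
rect=lambda a,b,z:[[a/2,b/2,z],[a/2,-b/2,z],[-a/2,-b/2,z],[-a/2,b/2,z]]
fit("iso",[(115,172),(526,112),(572,430),(150,490)],rect(.11,.14,.07),160,230,8)
fit("hot",[(92,132),(584,114),(604,526),(106,546)],rect(.16,.19,.06),255,195,7)
fit("face",[(207,249),(480,239),(488,401),(216,412)],rect(.064,.106,.064),255,195,7)
fit("board",[(56,63),(432,63),(450,494),(67,494)],rect(.24,.21,.006),360,210,5)
fit("tile",[(142,246),(332,239),(341,353),(150,361)],rect(.064,.106,.021),360,210,5)
E
python3 fit.py
python3 - <<'E'
from h import *
c=load("pics/top0.npz")
def b(x,y,u0,v0,s,z): return back(c,[[(x+.5)/s-.5+u0,(y+.5)/s-.5+v0]],z)[0].round(4)
print("handle nose",b(291,125,160,230,8,.104),"tail",b(340,332,160,230,8,.104))
print("pin top",b(335,455,160,230,8,.0995),"pivot",b(520,395,160,230,8,.0755))
print("dowel",b(368,118,360,210,5,.02), "vial top",b(430,446,360,210,5,.055))
print("beaker",back(c,[[130,229]],0),"flask",back(c,[[240,176]],.05),"spot",back(c,[[321,161]],.014),"bottle",back(c,[[375,165]],.07),"dish",back(c,[[478,244]],.03))
E
```

```text
iso [0.4834 0.2806 7.6011] res px [[-0.66, -0.62], [0.76, -0.86], [0.28, 0.47], [-0.36, 0.96]]
hot [0.5491 0.0118 1.3975] res px [[-0.02, 0.02], [0.09, -0.08], [0.19, 0.0], [-0.26, 0.05]]
face [0.5495 0.0114 1.5566] res px [[-0.18, -0.13], [0.39, -0.34], [0.39, 0.17], [-0.59, 0.29]]
board [ 0.4875 -0.2799 -0.7831] res px [[0.34, 0.02], [-0.17, -0.06], [-0.11, -0.12], [-0.06, 0.16]]
tile [ 0.473  -0.2708  1.428 ] res px [[-0.17, -0.11], [0.25, -0.27], [0.2, 0.18], [-0.28, 0.19]]
handle nose [0.5366 0.2909 0.104 ] tail [0.4694 0.2742 0.104 ]
pin top [0.4304 0.2761 0.0995] pivot [0.4507 0.2209 0.0755]
dowel [ 0.5728 -0.3458  0.02  ] vial top [ 0.39  -0.361  0.055]
beaker [[0.60083502 0.49612931 0.        ]] flask [[0.73470747 0.184767   0.05      ]] spot [[ 0.78579156 -0.03937905  0.014     ]] bottle [[ 0.75497185 -0.1842118   0.07      ]] dish [[ 0.53918666 -0.46521918  0.03      ]]
```

```bash
cat >> h.py <<'E'
def go(p,jaw,up=0):
    """slide(cm), roll(deg) from measured pose to TCP p with jaw axis z at world yaw jaw (mod 180)"""
    from cell import manip
    s=manip.state(); M=R.from_euler("xyz",s["ee_rot"],degrees=True).as_matrix()
    cur=np.degrees(np.arctan2(M[1,2],M[0,2]))
    d=(np.array(p)-s["ee_pos"])@M*100
    dr=-((jaw-cur+90)%180-90)   # roll + = clockwise from above
    print("t",round(s["t"],2),"tcp",s["ee_pos"].round(4),"x",M[:,0].round(3),"jaw",cur.round(2),"q",s["qpos"].round(1),"F",s["contact_force"].round(1),"op",round(s["opening"]*100,2))
    print("slide",d.round(2),"roll",round(dr,2),"y axis",M[:,1].round(3),"z axis",M[:,2].round(3))
E
python3 - <<'E'
from h import *
go([.45,.24,.25],90)
E
```

```text
t 0.15 tcp [ 0.1763 -0.6251  0.2303] x [-0.     0.002 -1.   ] jaw -74.25 q [-79.    7.1  94.6  -0.   78.4  -4.7] F [-0.  -0.3 -0.4] op 8.52
slide [ -1.83  49.82 -75.84] roll 15.75 y axis [0.962 0.271 0.   ] z axis [ 0.271 -0.962 -0.002]
```

Run:
```python
from h import *
go([.42,.255,.25],-76)
```

```text
t 0.15 tcp [ 0.1763 -0.6251  0.2303] x [-0.     0.002 -1.   ] jaw -74.25 q [-79.    7.1  94.6  -0.   78.4  -4.7] F [-0.  -0.3 -0.4] op 8.52
slide [ -1.83  47.34 -78.1 ] roll 1.75 y axis [0.962 0.271 0.   ] z axis [ 0.271 -0.962 -0.002]
```

>>> {"fn": "play_rows", "kwargs": {"moves": [{"slide": [-1,15,-10],"roll": 0},{"slide": [-2,20,-15],"roll": 0},{"slide": [-2,25,-19],"roll": 0},{"slide": [-2,29,-23],"roll": 0},{"slide": [-2,33,-27],"roll": 0},{"slide": [-2,37,-31],"roll": 0},{"slide": [-2,40,-35],"roll": 0},{"slide": [-2,43,-39],"roll": 0},{"slide": [-2,45,-43.5],"roll": 0},{"slide": [-2,46.5,-48],"roll": 0},{"slide": [-2,47.3,-53],"roll": 0},{"slide": [-2,47.3,-58],"roll": 0},{"slide": [-2,47.3,-63],"roll": 0},{"slide": [-2,47.3,-68],"roll": 0},{"slide": [-2,47.3,-73],"roll": 1},{"slide": [-2,47.3,-78],"roll": 1.75},{"slide": [-2,47.3,-78],"roll": 1.75},{"slide": [-2,47.3,-78],"roll": 1.75},{"slide": [-2,47.3,-78],"roll": 1.75},{"slide": [-2,47.3,-78],"roll": 1.75}], "hand": 4, "force": 60}}

```text
t: 2.15
ee_pos: [0.4184, 0.2574, 0.2511]
ee_rot: [-154.7, 89.9, 129.6]
contact_force: [-0.3, -1.0, 0.2]
opening: 0.0401
```

Run:
```python
from h import *
c=snap("wrist","w1"); snap("top","t1")
go([.503,.283,.2],-76)
```

```text
t 2.25 tcp [0.4193 0.2547 0.2509] x [-0.001 -0.001 -1.   ] jaw -75.81 q [ 25.  -14.3 113.   -0.   81.3 100.8] F [ 0.2 -0.2  0.3] op 4.02
slide [ 5.08  8.82 -0.69] roll 0.19 y axis [ 0.969  0.245 -0.001] z axis [ 0.245 -0.969  0.   ]
```

View pics/w1.png

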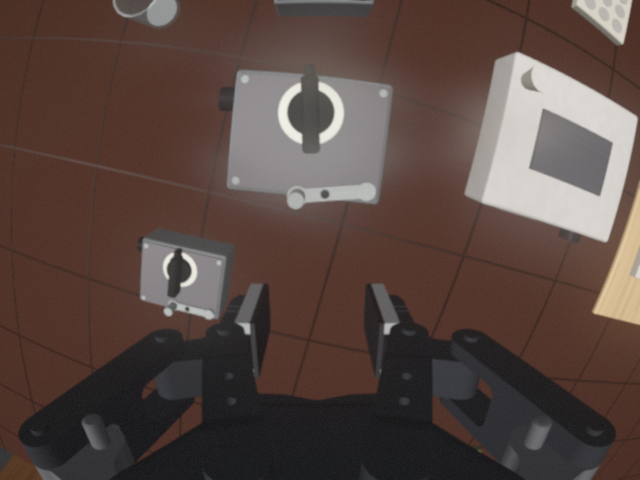

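Run:
```python
from h import *
from scipy.optimize import least_squares
c=load("pics/w1.npz")
rect=lambda a,b,z:[[a/2,b/2,z],[a/2,-b/2,z],[-a/2,-b/2,z],[-a/2,b/2,z]]
def fit(uv,pts):
    f=lambda p:(proj(c,station(p[0],p[1],p[2],np.array(pts)),True)-uv).ravel()
    r=least_squares(f,[.48,.28,0]);print(r.x.round(4),r.fun.reshape(-1,2).round(1).tolist())
fit(np.array([(239,70),(393,85),(380,204),(228,189)]),rect(.11,.14,.07))
n=back(c,[(310.5,66),(311.5,153)],.104,True);print(n,np.degrees(np.arctan2(*(n[0]-n[1])[1::-1])))
print("axis ring",back(c,[(310.5,111.5)],.07,True))
p=back(c,[(369,190)],.0755,True);q=back(c,[(297,189)],.0995,True);print(p,q,np.linalg.norm((p-q)[0,:2]))
crop(c,210,50,200,170,4,"w1c")
```

```text
[0.484  0.2791 8.5267] [[-3.2, -2.2], [3.6, -1.6], [1.7, 2.1], [-2.3, 1.8]]
[[0.53722222 0.29131749 0.104     ]
 [0.4712273  0.2736813  0.104     ]] 14.96185255518737
axis ring [[0.50438541 0.28354076 0.07      ]]
[[0.45155244 0.2177895  0.0755    ]] [[0.44036579 0.2778339  0.0995    ]] 0.06107757686088097
```

View pics/w1c.png

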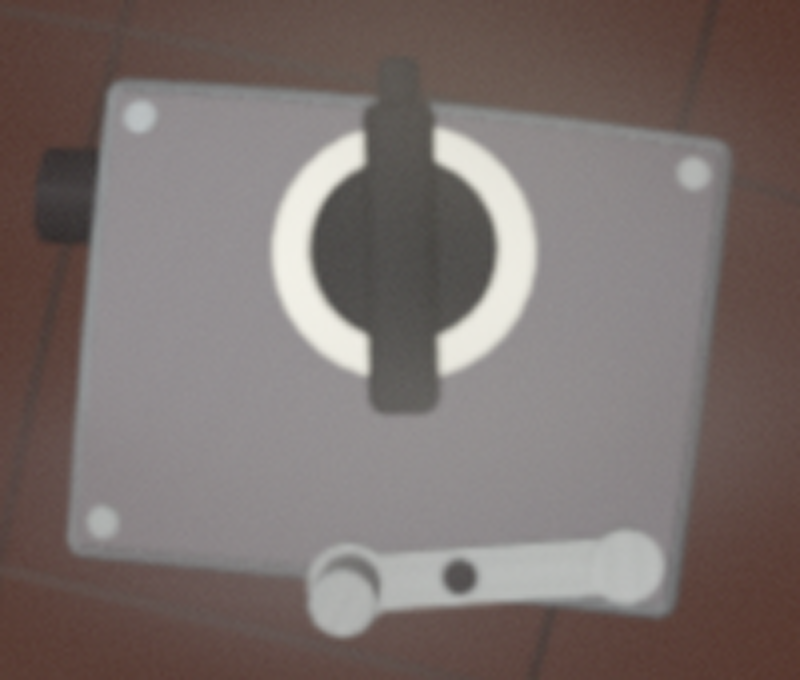

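Run:
```python
from h import *
c=load("pics/w1.npz")
q=back(c,[(295.4,200.3)],.0995,True);p=back(c,[(210+628.5/4-.5,50+566/4-.5)],.0755,True);print(p,q,np.linalg.norm((p-q)[0,:2]))
go([.5035,.283,.082],-75)
```

```text
[[0.45016738 0.21956054 0.0755    ]] [[0.43115937 0.27690047 0.0995    ]] 0.06040837573635188
t 2.25 tcp [0.4193 0.2547 0.2509] x [-0.001 -0.001 -1.   ] jaw -75.81 q [ 25.  -14.3 113.   -0.   81.3 100.8] F [ 0.2 -0.2  0.3] op 4.02
slide [16.88  8.87 -0.69] roll -0.81 y axis [ 0.969  0.245 -0.001] z axis [ 0.245 -0.969  0.   ]
```

>>> {"fn": "play_rows", "kwargs": {"moves": [{"slide": [4,4,-0.7],"roll": -0.8},{"slide": [8,8.87,-0.7],"roll": -0.8},{"slide": [10,8.87,-0.7],"roll": -0.8},{"slide": [13,8.87,-0.7],"roll": -0.8},{"slide": [15,8.87,-0.7],"roll": -0.8},{"slide": [16.4,8.87,-0.7],"roll": -0.8},{"slide": [16.8,8.87,-0.7],"roll": -0.8},{"slide": [16.8,8.87,-0.7],"roll": -0.8},{"slide": [16.8,8.87,-0.7],"roll": -0.8}]}}

```text
t: 3.15
ee_pos: [0.5053, 0.2818, 0.0849]
ee_rot: [97.7, 89.9, 22.5]
contact_force: [0.3, 0.5, 0.4]
opening: 0.0402
```

Run:
```python
from h import *
c=snap("wrist","w2");go([.5035,.283,.082],-75)
```

```text
t 3.2 tcp [0.5054 0.282  0.0851] x [ 0.003  0.001 -1.   ] jaw -75.22 q [ 23.8   5.9 110.7  -0.   63.2  99.1] F [ 0.6  0.  -0.2] op 3.97
slide [ 0.31 -0.16 -0.15] roll -0.22 y axis [0.967 0.255 0.003] z axis [ 0.255 -0.967 -0.   ]
```

View pics/w2.png

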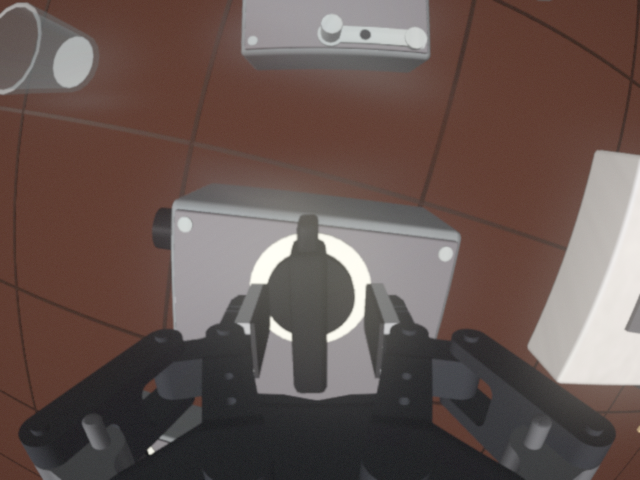

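>>> {"fn": "play_rows", "kwargs": {"moves": [{"slide": [0.3,-0.15,-0.1],"roll": -0.2},{"slide": [0.3,-0.15,-0.1],"roll": -0.2},{"slide": [0.3,-0.15,-0.1],"roll": -0.2},{"slide": [0.3,-0.15,-0.1],"roll": -0.2},{"slide": [0.3,-0.15,-0.1],"roll": -0.2},{"slide": [0.3,-0.15,-0.1],"roll": -0.2}], "hand": 0.8, "force": 50}}

```text
t: 3.8
ee_pos: [0.5024, 0.284, 0.0812]
ee_rot: [159.1, 89.8, 84.1]
contact_force: [-1.5, 4.9, 2.0]
opening: 0.0127
```

Run:
```python
from h import *
go([.5035,.283,.082],8)
```

```text
t 3.8 tcp [0.5024 0.284  0.0812] x [ 0.     0.003 -1.   ] jaw -74.98 q [ 24.1   6.  111.    0.2  62.9  99. ] F [-1.5  4.9  2. ] op 1.27
slide [-0.08  0.08  0.13] roll -82.98 y axis [0.966 0.259 0.001] z axis [ 0.259 -0.966 -0.003]
```

>>> {"fn": "play_rows", "kwargs": {"moves": [{"slide": [0,0,0],"roll": -7},{"slide": [0,0,0],"roll": -14},{"slide": [0,0,0],"roll": -21},{"slide": [0,0,0],"roll": -28},{"slide": [0,0,0],"roll": -35},{"slide": [0,0,0],"roll": -42}]}}

```text
t: 4.4
ee_pos: [0.503, 0.2833, 0.0812]
ee_rot: [81.0, 89.9, 48.2]
contact_force: [0.1, 0.9, 0.3]
opening: 0.0128
```

Run:
```python
from h import *
go([.5035,.283,.082],8)
from cell import manip
print(manip.state()["wrist_torque"])
```

```text
t 4.4 tcp [0.503  0.2833 0.0812] x [ 0.002  0.002 -1.   ] jaw -32.72 q [2.40e+01 6.00e+00 1.11e+02 1.00e-01 6.28e+01 5.67e+01] F [0.1 0.9 0.3] op 1.28
slide [-0.08  0.01  0.06] roll -40.72 y axis [0.541 0.841 0.002] z axis [ 0.841 -0.541  0.   ]
[ 0.23227783 -0.12754456 -0.15723475]
```

>>> {"fn": "play_rows", "kwargs": {"moves": [{"slide": [0,0,0],"roll": -7},{"slide": [0,0,0],"roll": -14},{"slide": [0,0,0],"roll": -21},{"slide": [0,0,0],"roll": -28},{"slide": [0,0,0],"roll": -35},{"slide": [0,0,0],"roll": -41},{"slide": [0,0,0],"roll": -41},{"slide": [0,0,0],"roll": -41}]}}

```text
t: 5.2
ee_pos: [0.5039, 0.2831, 0.0813]
ee_rot: [18.2, 89.8, 26.1]
contact_force: [4.7, 3.3, -0.1]
opening: 0.013
```

Run:
```python
from h import *
go([.5035,.283,.082],8)
from cell import manip
print(manip.state()["wrist_torque"])
```

```text
t 5.2 tcp [0.5039 0.2831 0.0813] x [ 0.004  0.002 -1.   ] jaw 7.9 q [ 24.    6.  111.    0.   62.7  16.1] F [ 4.7  3.3 -0.1] op 1.3
slide [-0.07 -0.01 -0.04] roll -0.1 y axis [-0.137  0.991  0.001] z axis [0.99  0.137 0.004]
[ 0.55706092 -0.77531335  0.16238124]
```

>>> {"fn": "play_rows", "kwargs": {"moves": [{"slide": [0,0,0],"roll": 0},{"slide": [0,0,0],"roll": 0},{"slide": [0,0,0],"roll": 0},{"slide": [-3,0,0],"roll": 0},{"slide": [-8,0,0],"roll": 0},{"slide": [-10,0,0],"roll": 0},{"slide": [-10,-6,0],"roll": 0},{"slide": [-10,-6,0],"roll": 0},{"slide": [-10,-6,0],"roll": 0}], "hand": 4}}

```text
t: 6.1
ee_pos: [0.5107, 0.2215, 0.18]
ee_rot: [-177.2, 89.9, -169.4]
contact_force: [-0.1, 0.6, -0.1]
opening: 0.0401
```

Run:
```python
from h import *
c=snap("wrist","w3");t=snap("top","t3");crop(t,150,220,110,90,6,"t3c")
go([.4312,.2769,.082],18.4)
```

```text
t 6.2 tcp [0.5105 0.223  0.1796] x [-0.001  0.    -1.   ] jaw 7.95 q [ 18.1  -2.4 109.4   0.   73.   10.1] F [-0.6 -0.4 -0. ] op 4.01
slide [ 9.77  6.43 -7.09] roll -10.45 y axis [-0.138  0.99   0.   ] z axis [ 0.99   0.138 -0.001]
```

View pics/w3.png

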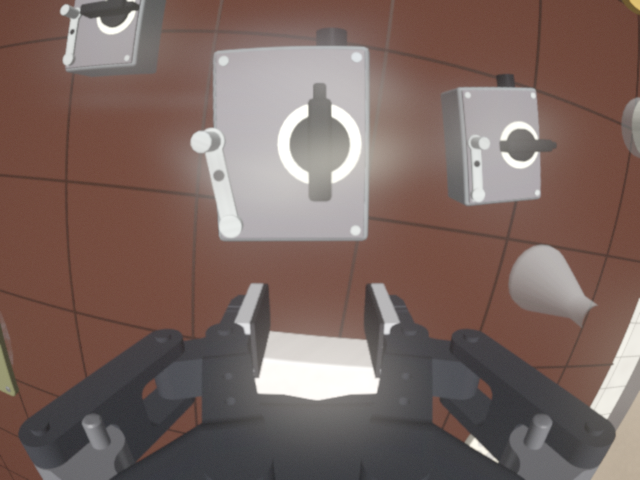

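View pics/t3c.png

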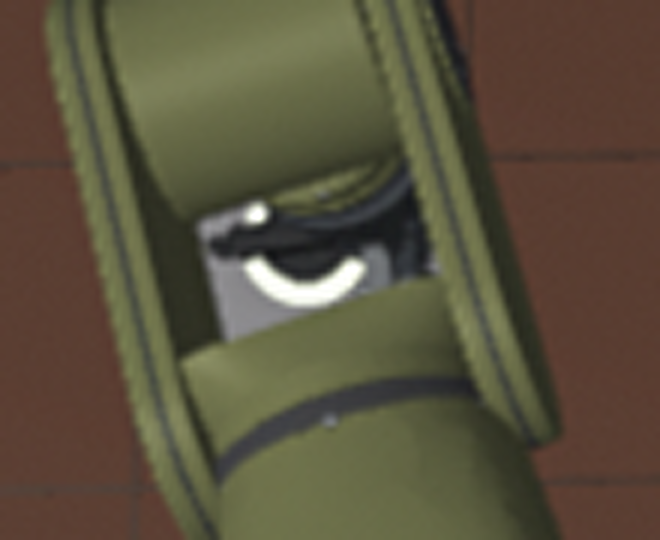

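Run:
```python
from h import *
c=load("pics/w3.npz")
q=back(c,[(201,142)],.0995,True);p=back(c,[(230.5,226.5)],.0755,True);print(p,q,np.linalg.norm((p-q)[0,:2]))
n=back(c,[(319.5,84),(320,200)],.104,True);print(np.degrees(np.arctan2(*(n[0]-n[1])[1::-1])))
b=back(c,[(217,47),(221,239),(366,46),(367,239)],.07,True);d=b[0]-b[1];print(np.degrees(np.arctan2(d[1],d[0]))-90);d=b[2]-b[3];print(np.degrees(np.arctan2(d[1],d[0]))-90)
```

```text
[[0.45041656 0.21946991 0.0755    ]] [[0.43166887 0.27674737 0.0995    ]] 0.06026759931481251
98.15308980444856
7.5634135333492765
8.93048400082867
```

>>> {"fn": "play_rows", "kwargs": {"moves": [{"slide": [0,3.2,-3.5],"roll": -5},{"slide": [0,6.4,-7.1],"roll": -10.5},{"slide": [2,6.4,-7.1],"roll": -10.5},{"slide": [5,6.4,-7.1],"roll": -10.5},{"slide": [8,6.4,-7.1],"roll": -10.5},{"slide": [9.7,6.4,-7.1],"roll": -10.5},{"slide": [9.8,6.4,-7.1],"roll": -10.5},{"slide": [9.8,6.4,-7.1],"roll": -10.5},{"slide": [9.8,6.4,-7.1],"roll": -10.5}], "hand": 3}}

```text
t: 7.1
ee_pos: [0.4325, 0.2772, 0.0837]
ee_rot: [11.2, 89.9, 29.7]
contact_force: [-0.1, 0.7, -0.1]
opening: 0.0301
```

Run:
```python
from h import *
c=snap("wrist","w4")
go([.4315,.2768,.081],18.4)
from cell import manip
s=manip.state(); M=R.from_euler("xyz",s["ee_rot"],degrees=True).as_matrix()
for a in range(0,85,7):
    t=np.radians(108.1+a); p=np.array([.4503+.06*np.cos(t),.2195+.06*np.sin(t),.081])
    print(a,((p-s["ee_pos"])@M*100).round(2))
```

```text
t 7.15 tcp [0.4327 0.2772 0.0839] x [ 0.002  0.001 -1.   ] jaw 18.51 q [ 26.7  -2.1 119.1   0.   62.9   8.1] F [-0.1  0.3 -1.1] op 2.99
slide [ 0.29  0.   -0.12] roll 0.11 y axis [-0.317  0.948  0.   ] z axis [0.948 0.317 0.003]
0 [ 0.29 -0.03 -0.12]
7 [ 0.28 -0.07 -0.85]
14 [ 0.28 -0.19 -1.57]
21 [ 0.28 -0.41 -2.27]
28 [ 0.28 -0.71 -2.94]
35 [ 0.28 -1.09 -3.57]
42 [ 0.28 -1.54 -4.14]
49 [ 0.27 -2.06 -4.66]
56 [ 0.27 -2.64 -5.11]
63 [ 0.27 -3.26 -5.49]
70 [ 0.27 -3.93 -5.78]
77 [ 0.27 -4.63 -6.  ]
84 [ 0.27 -5.36 -6.12]
```

View pics/w4.png

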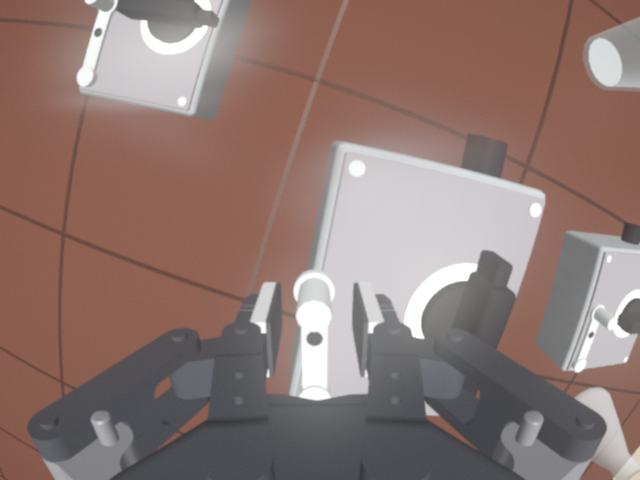

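>>> {"fn": "play_rows", "kwargs": {"moves": [{"slide": [0.28,-0.07,-0.85],"roll": -7},{"slide": [0.28,-0.19,-1.57],"roll": -14},{"slide": [0.28,-0.41,-2.27],"roll": -21},{"slide": [0.28,-0.71,-2.94],"roll": -28},{"slide": [0.28,-1.09,-3.57],"roll": -35},{"slide": [0.28,-1.54,-4.14],"roll": -42},{"slide": [0.28,-2.06,-4.66],"roll": -49},{"slide": [0.28,-2.64,-5.11],"roll": -56},{"slide": [0.28,-3.26,-5.49],"roll": -63},{"slide": [0.28,-3.93,-5.78],"roll": -70},{"slide": [0.28,-4.63,-6.0],"roll": -77},{"slide": [0.28,-5.36,-6.12],"roll": -84},{"slide": [0.28,-5.36,-6.12],"roll": -84},{"slide": [0.28,-5.36,-6.12],"roll": -84}]}}

```text
t: 8.55
ee_pos: [0.3913, 0.2064, 0.0805]
ee_rot: [-76.7, 89.9, 25.6]
contact_force: [-0.6, 0.4, 0.9]
opening: 0.0299
```

Run:
```python
from h import *
c=snap("wrist","w5")
go([.4315,.2768,.081],18.4)
```

```text
t 8.6 tcp [0.3911 0.2065 0.0802] x [ 0.001  0.001 -1.   ] jaw 102.37 q [ 20.9 -11.7 128.1   0.   63.5 -81.5] F [0.  0.4 0.4] op 3.03
slide [-0.07 -5.45  6.01] roll 83.97 y axis [-0.977 -0.214 -0.001] z axis [-0.214  0.977  0.   ]
```

View pics/w5.png

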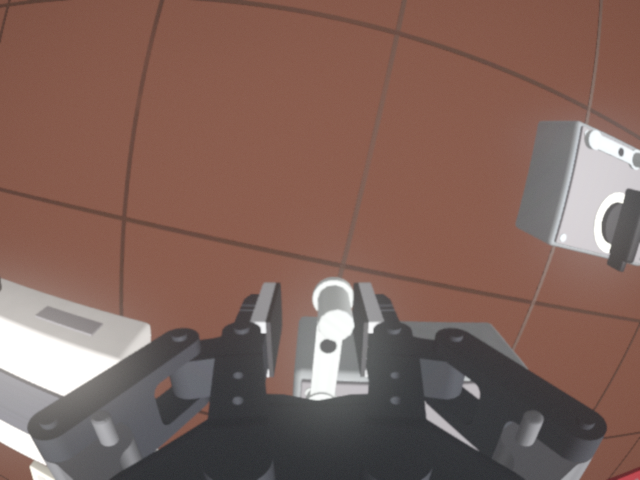

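Run:
```python
from h import *
go([.41,-.18,.22],-.8)
```

```text
t 8.6 tcp [0.3911 0.2065 0.0802] x [ 0.001  0.001 -1.   ] jaw 102.37 q [ 20.9 -11.7 128.1   0.   63.5 -81.5] F [0.  0.4 0.4] op 3.03
slide [-14.     6.42 -38.15] roll -76.83 y axis [-0.977 -0.214 -0.001] z axis [-0.214  0.977  0.   ]
```

>>> {"fn": "play_rows", "kwargs": {"moves": [{"slide": [-4,0,0],"roll": 0},{"slide": [-8,0,0],"roll": 0},{"slide": [-11,0,-3],"roll": 8},{"slide": [-14,0,-8],"roll": 16},{"slide": [-14,0,-13],"roll": 24},{"slide": [-14,0,-18],"roll": 32},{"slide": [-14,0,-23],"roll": 40},{"slide": [-14,0,-28],"roll": 48},{"slide": [-14,1,-33],"roll": 56},{"slide": [-14,2,-38],"roll": 64},{"slide": [-14,3,-43],"roll": 72},{"slide": [-14,3.8,-48],"roll": 80},{"slide": [-14,3.8,-52],"roll": 88},{"slide": [-14,3.8,-54],"roll": 96},{"slide": [-14,3.8,-54],"roll": 103},{"slide": [-14,3.8,-54],"roll": 103},{"slide": [-14,3.8,-54],"roll": 103},{"slide": [-14,3.8,-54],"roll": 103},{"slide": [-14,3.8,-54],"roll": 103}], "hand": 2.5}}

```text
t: 10.5
ee_pos: [0.4706, -0.3287, 0.2197]
ee_rot: [-40.8, 90.0, -41.2]
contact_force: [0.7, -0.3, -0.2]
opening: 0.0251
```

Run:
```python
from h import *
c=snap("wrist","w6");t=snap("top","t6");crop(t,150,220,110,90,6,"t6c")
go([.473,-.195,.15],-.8)
```

```text
t 10.6 tcp [ 0.4705 -0.3288  0.2197] x [ 0. -0. -1.] jaw -0.44 q [-40.3  -2.  105.1  -0.   76.9 -39.9] F [ 0.8 -0.4  0.7] op 2.51
slide [ 6.97 13.39  0.14] roll 0.36 y axis [ 0.008  1.    -0.   ] z axis [ 1.    -0.008  0.   ]
```

View pics/w6.png

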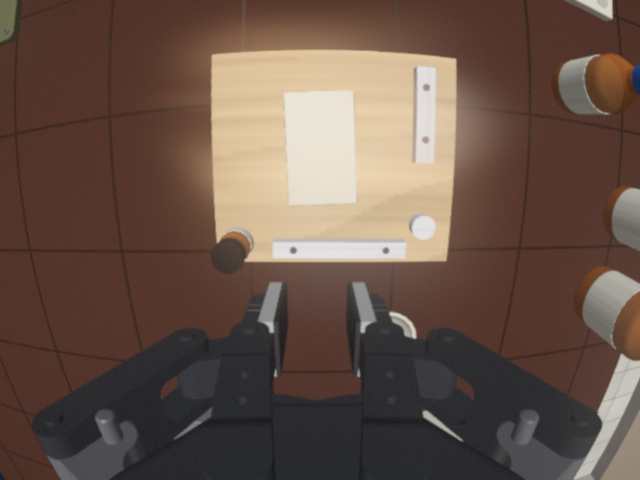

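View pics/t6c.png

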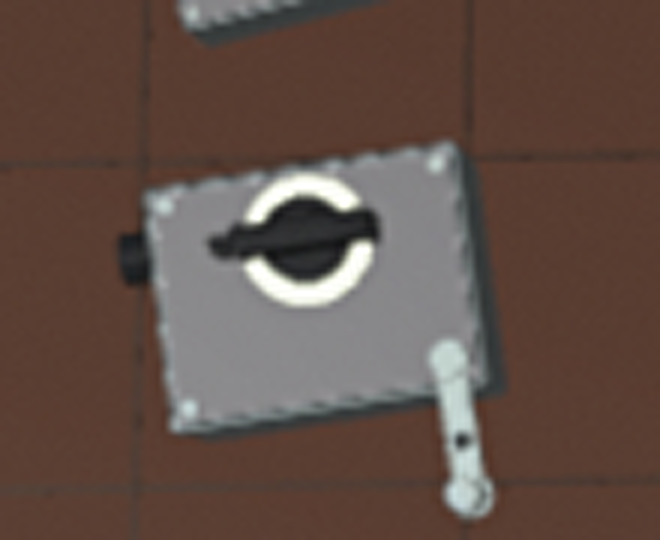

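Handle is off (bar along the box's y) and the hasp is out. Next I measure the board and tile from the wrist view.

Run:
```python
from h import *
from scipy.optimize import least_squares
c=load("pics/w6.npz")
crop(c,200,40,270,230,2,"w6c")
b=lambda p,z:back(c,p,z,True).round(4)
# corners via approx; refine tile by threshold
g=cv2.cvtColor(c["pixels"],cv2.COLOR_RGB2HSV)
roi=np.zeros(g.shape[:2],np.uint8);roi[80:215,270:370]=1
m=((g[...,1]<60)&(g[...,2]>120)&(roi>0)).astype(np.uint8)
n,l,st,ce=cv2.connectedComponentsWithStats(m);i=1+st[1:,4].argmax();print(st[i])
cnt=max(cv2.findContours((l==i).astype(np.uint8),0,1)[0],key=cv2.contourArea)[:,0].astype(float)
w=back(c,cnt,.021,True)[:,:2].astype(np.float32)*1000
print("tile",cv2.minAreaRect(w))
print("board corners",b([(210,55),(457,59),(448,262),(217,262)],.006))
print("dowel",b([(423,227)],.02),"farbar near face line",b([(415,67),(415,163)],.02),"side face",b([(274,240),(405,240)],.02))
```

```text
[ 283   90   75  117 8186]
tile ((474.7402038574219, -272.14569091796875), (65.53263092041016, 106.96330261230469), 1.5519390106201172)
board corners [[ 0.3684 -0.1767  0.006 ]
 [ 0.61   -0.1787  0.006 ]
 [ 0.6091 -0.3884  0.006 ]
 [ 0.3667 -0.3864  0.006 ]]
dowel [[ 0.5739 -0.3468  0.02  ]] farbar near face line [[ 0.5623 -0.1939  0.02  ]
 [ 0.563  -0.285   0.02  ]] side face [[ 0.4295 -0.359   0.02  ]
 [ 0.5564 -0.3598  0.02  ]]
```

View pics/w6c.png

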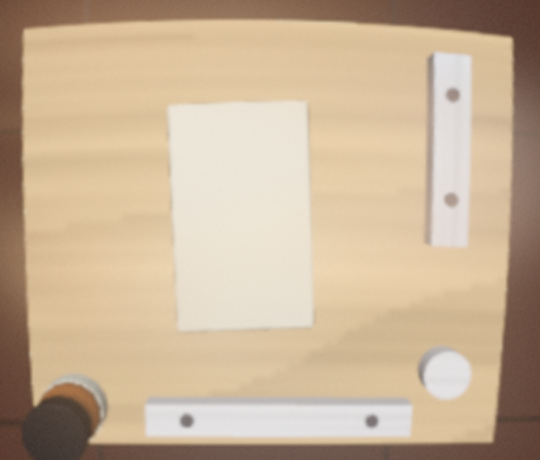

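>>> {"fn": "play_rows", "kwargs": {"moves": [{"slide": [0,5,0.3],"roll": 0},{"slide": [0,10,0.3],"roll": 0},{"slide": [2,13.9,0.3],"roll": 0},{"slide": [7,13.9,0.3],"roll": 0},{"slide": [12,13.9,0.3],"roll": 0},{"slide": [16,13.9,0.3],"roll": 0},{"slide": [19,13.9,0.3],"roll": 0},{"slide": [20.4,13.9,0.3],"roll": 0},{"slide": [20.9,13.9,0.3],"roll": 0},{"slide": [20.9,13.9,0.3],"roll": 0},{"slide": [20.9,13.9,0.3],"roll": 0}]}}

```text
t: 11.7
ee_pos: [0.4762, -0.1912, 0.0125]
ee_rot: [-27.3, 89.8, -27.8]
contact_force: [0.6, 0.1, 0.7]
opening: 0.0247
```

Run:
```python
from h import *
go([.474,-.2445,.011],-.5)
```

```text
t 11.7 tcp [ 0.4762 -0.1912  0.0125] x [ 0.003 -0.002 -1.   ] jaw -0.5 q [-27.9   4.  121.    0.   54.8 -27.4] F [0.6 0.1 0.7] op 2.47
slide [ 0.16 -5.34 -0.18] roll -0.0 y axis [ 0.009  1.    -0.002] z axis [ 1.    -0.009  0.003]
```

>>> {"fn": "play_rows", "kwargs": {"moves": [{"slide": [0.1,-0.5,-0.2],"roll": 0},{"slide": [0.1,-1,-0.2],"roll": 0},{"slide": [0.1,-1.5,-0.2],"roll": 0},{"slide": [0.1,-2,-0.2],"roll": 0},{"slide": [0.1,-2.5,-0.2],"roll": 0},{"slide": [0.1,-3,-0.2],"roll": 0},{"slide": [0.1,-3.5,-0.2],"roll": 0},{"slide": [0.1,-4,-0.2],"roll": 0},{"slide": [0.1,-4.4,-0.2],"roll": 0},{"slide": [0.1,-4.8,-0.2],"roll": 0},{"slide": [0.1,-4.8,-0.2],"roll": 0},{"slide": [0.1,-4.8,-0.2],"roll": 0}]}}

```text
t: 12.9
ee_pos: [0.4721, -0.2387, 0.0094]
ee_rot: [-103.4, 90.0, -103.9]
contact_force: [-0.1, -0.1, 0.1]
opening: 0.0251
```

Run:
```python
from h import *
snap("wrist","w7");snap("top","t7")
go([.474,-.2445,.011],-.5)
```

```text
t 13.0 tcp [ 0.4721 -0.2384  0.0093] x [-0. -0. -1.] jaw -0.5 q [-32.6   6.3 118.9  -0.   54.8 -32.1] F [ 0.8  0.5 -0.8] op 2.5
slide [-0.16 -0.6   0.2 ] roll -0.0 y axis [ 0.009  1.    -0.   ] z axis [ 1.    -0.009 -0.   ]
```

View pics/w7.png

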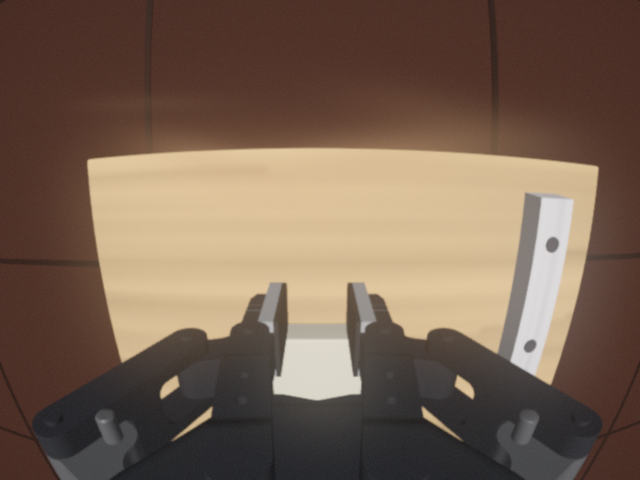

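Run:
```python
from h import *
c=load("pics/w7.npz")
print(back(c,[(300,338),(340,338)],.021,True),back(c,[(300,324),(340,324)],.006,True))
print(proj(c,[[.4721,-.2384+.011,.02],[.4721,-.2384-.011,.02]],True))
```

```text
[[ 0.46564296 -0.25030124  0.021     ]
 [ 0.48181292 -0.25044452  0.021     ]] [[ 0.46496092 -0.25202988  0.006     ]
 [ 0.48266238 -0.25218326  0.006     ]]
[[315.45094526 285.22076984]
 [315.96461147 334.82889349]]
```

>>> {"fn": "play_rows", "kwargs": {"moves": [{"slide": [-0.1,-0.2,0],"roll": 0},{"slide": [-0.1,-0.35,0],"roll": 0},{"slide": [-0.1,-0.45,0],"roll": 0},{"slide": [-0.1,-0.5,0],"roll": 0},{"slide": [-0.1,-0.55,0],"roll": 0},{"slide": [-0.1,-0.6,0],"roll": 0},{"slide": [-0.1,-0.6,0],"roll": 0}]}}

```text
t: 13.7
ee_pos: [0.4721, -0.2431, 0.0104]
ee_rot: [101.5, 89.8, 101.0]
contact_force: [0.2, 5.4, 2.2]
opening: 0.0245
```

>>> {"fn": "play_rows", "kwargs": {"moves": [{"slide": [0,-0.1,0],"roll": 0},{"slide": [0,-0.15,0],"roll": 0},{"slide": [0,-0.15,0],"roll": 0},{"slide": [0,0.5,0],"roll": 0},{"slide": [-1,2,0],"roll": 0},{"slide": [-5,2,0],"roll": 0},{"slide": [-9,0,-1],"roll": 8},{"slide": [-9,-2,-3],"roll": 16},{"slide": [-9,-4,-5],"roll": 24},{"slide": [-9,-6,-5.3],"roll": 32},{"slide": [-9,-6,-5.3],"roll": 40},{"slide": [-9,-6,-5.3],"roll": 48},{"slide": [-9,-6,-5.3],"roll": 56},{"slide": [-9,-6,-5.3],"roll": 64},{"slide": [-9,-6,-5.3],"roll": 72},{"slide": [-9,-6,-5.3],"roll": 80},{"slide": [-9,-6,-5.3],"roll": 88},{"slide": [-9,-6,-5.3],"roll": 90},{"slide": [-9,-6,-5.3],"roll": 90}], "hand": 3}}

```text
t: 15.6
ee_pos: [0.419, -0.3037, 0.1015]
ee_rot: [33.8, 89.9, -56.7]
contact_force: [-0.0, -0.5, 0.3]
opening: 0.0298
```

Run:
```python
from h import *
snap("wrist","w8");snap("top","t8")
go([.42,-.300,.011],-90.5)
```

```text
t 15.7 tcp [ 0.4189 -0.3037  0.1012] x [ 0.001 -0.001 -1.   ] jaw -90.44 q [-41.9  -2.9 118.   -0.   64.8  48.6] F [ 0.2  0.7 -0. ] op 3.01
slide [ 9.02  0.1  -0.38] roll 0.06 y axis [ 1.    -0.008  0.001] z axis [-0.008 -1.     0.001]
```

View pics/w8.png

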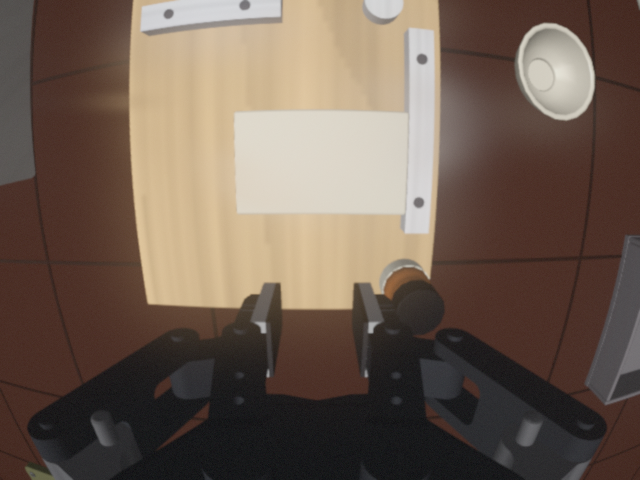

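Run:
```python
from h import *
c=load("pics/w8.npz")
print("near edge",back(c,[(240,213),(400,214)],.021,True)[:,:2].round(4),"far",back(c,[(240,111),(400,113)],.021,True)[:,:2].round(4))
print("vial top",back(c,[(416,306)],.061,True).round(4),"foot",back(c,[(403,281)],.006,True).round(4))
print("dowel",back(c,[(384,6)],.02,True))
```

```text
near edge [[ 0.4417 -0.258 ]
 [ 0.4403 -0.3572]] far [[ 0.5042 -0.2602]
 [ 0.5025 -0.3558]]
vial top [[ 0.3966 -0.3605  0.061 ]] foot [[ 0.3892 -0.3657  0.006 ]]
dowel [[ 0.57071897 -0.34726918  0.02      ]]
```

>>> {"fn": "play_rows", "kwargs": {"moves": [{"slide": [0,0.45,-1.5],"roll": 0},{"slide": [4,0.45,-1.5],"roll": 0},{"slide": [7,0.45,-1.5],"roll": 0},{"slide": [8.7,0.45,-1.5],"roll": 0},{"slide": [9.1,0.45,-1.5],"roll": 0},{"slide": [9.1,0.45,-1.5],"roll": 0},{"slide": [9.1,0.45,-1.5],"roll": 0}]}}

```text
t: 16.4
ee_pos: [0.4242, -0.2892, 0.0108]
ee_rot: [51.7, 89.9, -38.8]
contact_force: [0.2, -0.8, 0.8]
opening: 0.03
```

Run:
```python
from h import *
snap("wrist","w9")
go([.487,-.289,.011],-90.5)
```

```text
t 16.45 tcp [ 0.4244 -0.2895  0.0111] x [ 0.002 -0.002 -1.   ] jaw -90.49 q [-40.3   4.2 120.9   0.   54.7  50.2] F [-0.1 -0.2  0.4] op 3.04
slide [ 0.02  6.26 -0.1 ] roll 0.01 y axis [ 1.    -0.009  0.002] z axis [-0.009 -1.     0.002]
```

View pics/w9.png

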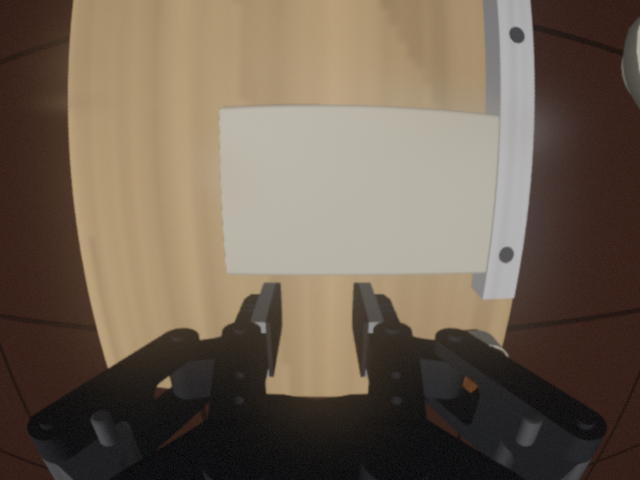

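>>> {"fn": "play_rows", "kwargs": {"moves": [{"slide": [0,0.4,0],"roll": 0},{"slide": [0,0.8,0],"roll": 0},{"slide": [0,1.3,0],"roll": 0},{"slide": [0,1.8,0],"roll": 0},{"slide": [0,2.3,0],"roll": 0},{"slide": [0,2.8,0],"roll": 0},{"slide": [0,3.3,0],"roll": 0},{"slide": [0,3.8,0],"roll": 0},{"slide": [0,4.3,0],"roll": 0},{"slide": [0,4.8,0],"roll": 0},{"slide": [0,5.2,0],"roll": 0},{"slide": [0,5.5,0],"roll": 0},{"slide": [0,5.7,0],"roll": 0},{"slide": [0,5.7,0],"roll": 0}]}}

```text
t: 17.85
ee_pos: [0.4808, -0.2893, 0.0095]
ee_rot: [86.9, 89.9, -3.6]
contact_force: [0.4, 0.0, -0.1]
opening: 0.0299
```

Run:
```python
from h import *
snap("wrist","w10")
go([.487,-.289,.011],-90.5)
```

```text
t 17.9 tcp [ 0.4807 -0.2893  0.0095] x [ 0.001 -0.    -1.   ] jaw -90.51 q [-36.5  10.  114.7   0.   55.3  53.9] F [ 0.6 -0.   0.2] op 3.01
slide [-0.15  0.63 -0.04] roll -0.01 y axis [ 1.    -0.009  0.001] z axis [-0.009 -1.     0.   ]
```

View pics/w10.png

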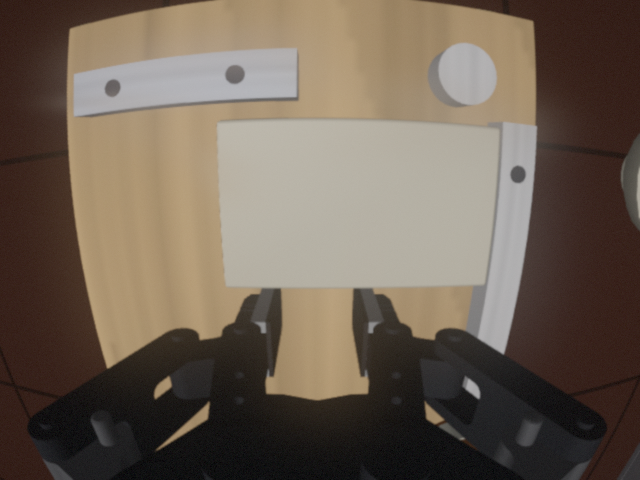

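>>> {"fn": "play_rows", "kwargs": {"moves": [{"slide": [-0.1,0.2,0],"roll": 0},{"slide": [-0.1,0.4,0],"roll": 0},{"slide": [-0.1,0.5,0],"roll": 0},{"slide": [-0.1,0.6,0],"roll": 0},{"slide": [-0.1,0.65,0],"roll": 0},{"slide": [-0.1,0.7,0],"roll": 0},{"slide": [-0.1,0.7,0],"roll": 0}]}}

```text
t: 18.6
ee_pos: [0.4873, -0.2894, 0.0105]
ee_rot: [175.3, 90.0, 84.8]
contact_force: [-1.7, 0.4, -0.4]
opening: 0.0297
```

>>> {"fn": "play_rows", "kwargs": {"moves": [{"slide": [0,0.1,0],"roll": 0},{"slide": [0,0.15,0],"roll": 0},{"slide": [0,0.2,0],"roll": 0},{"slide": [0,0.2,0],"roll": 0}]}}

```text
t: 19.0
ee_pos: [0.4883, -0.2894, 0.0105]
ee_rot: [-100.2, 89.8, 169.3]
contact_force: [-5.8, 0.7, 1.8]
opening: 0.03
```

Run:
```python
from h import *
snap("wrist","w11")
go([.487,-.289,.011],-90.5)
```

```text
t 19.05 tcp [ 0.4883 -0.2894  0.0105] x [-0.002  0.001 -1.   ] jaw -90.49 q [-3.600e+01  1.070e+01  1.137e+02 -1.000e-01  5.570e+01  5.450e+01] F [-5.6  0.2  2.7] op 3.0
slide [-0.05 -0.13 -0.04] roll 0.01 y axis [ 1.    -0.009 -0.002] z axis [-0.009 -1.    -0.001]
```

View pics/w11.png

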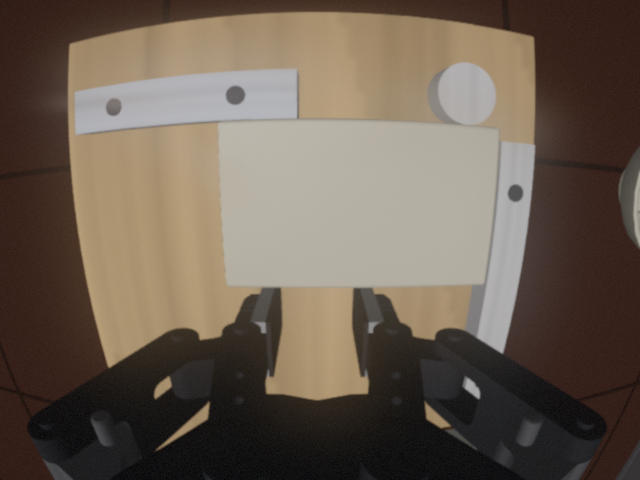

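>>> {"fn": "play_rows", "kwargs": {"moves": [{"slide": [0,-0.4,0],"roll": 0},{"slide": [-1,-1.5,0],"roll": 0},{"slide": [-5,-1.5,0],"roll": 0},{"slide": [-7,0,-3],"roll": -8},{"slide": [-7,2,-6.7],"roll": -16},{"slide": [-7,3.1,-6.7],"roll": -24},{"slide": [-7,3.1,-6.7],"roll": -32},{"slide": [-7,3.1,-6.7],"roll": -40},{"slide": [-7,3.1,-6.7],"roll": -48},{"slide": [-7,3.1,-6.7],"roll": -56},{"slide": [-7,3.1,-6.7],"roll": -64},{"slide": [-7,3.1,-6.7],"roll": -72},{"slide": [-7,3.1,-6.7],"roll": -80},{"slide": [-7,3.1,-6.7],"roll": -88},{"slide": [-6,3.1,-6.7],"roll": -90},{"slide": [-3,3.1,-6.7],"roll": -90},{"slide": [-0.5,3.1,-6.7],"roll": -90},{"slide": [0,3.1,-6.7],"roll": -90},{"slide": [0,3.1,-6.7],"roll": -90},{"slide": [0,3.1,-6.7],"roll": -90}], "hand": 2.5}}

```text
t: 21.05
ee_pos: [0.522, -0.2233, 0.0119]
ee_rot: [-24.0, 89.9, -24.5]
contact_force: [0.2, 0.7, 0.2]
opening: 0.0255
```

Run:
```python
from h import *
snap("wrist","w12");snap("top","t12")
go([.52,-.2435,.011],-.5)
```

```text
t 21.15 tcp [ 0.5223 -0.2234  0.0124] x [ 0.003 -0.002 -1.   ] jaw -0.51 q [-28.6  10.4 113.9   0.   55.5 -28.1] F [-0.2  0.6  0.4] op 2.49
slide [ 0.14 -2.01 -0.21] roll -0.01 y axis [ 0.009  1.    -0.002] z axis [ 1.    -0.009  0.003]
```

View pics/w12.png

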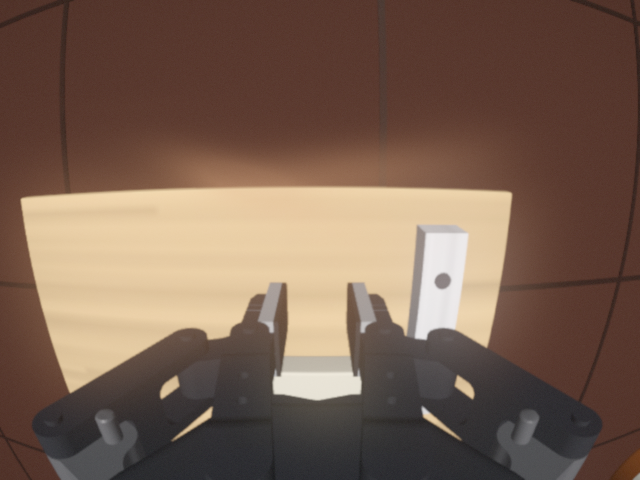

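>>> {"fn": "play_rows", "kwargs": {"moves": [{"slide": [0.1,-0.5,-0.2],"roll": 0},{"slide": [0.1,-1.0,-0.2],"roll": 0},{"slide": [0.1,-1.4,-0.2],"roll": 0},{"slide": [0.1,-1.7,-0.2],"roll": 0},{"slide": [0.1,-1.9,-0.2],"roll": 0},{"slide": [0.1,-2.0,-0.2],"roll": 0},{"slide": [0.1,-2.1,-0.2],"roll": 0},{"slide": [0.1,-2.1,-0.2],"roll": 0}]}}

```text
t: 21.95
ee_pos: [0.5186, -0.2433, 0.0095]
ee_rot: [122.7, 89.9, 122.2]
contact_force: [-0.5, 3.0, 1.8]
opening: 0.0252
```

>>> {"fn": "play_rows", "kwargs": {"moves": [{"slide": [0,-0.1,0],"roll": 0},{"slide": [0,-0.1,0],"roll": 0},{"slide": [0,0.5,0],"roll": 0},{"slide": [-2,1.5,0],"roll": 0},{"slide": [-6,1.5,0],"roll": 0},{"slide": [-10,-2,0.5],"roll": 0},{"slide": [-14,-6,1.3],"roll": 0},{"slide": [-14,-11,1.3],"roll": 0},{"slide": [-14,-12.5,1.3],"roll": 0},{"slide": [-14,-12.5,1.3],"roll": 0},{"slide": [-14,-12.5,1.3],"roll": 0}], "hand": 7.8}}

```text
t: 23.05
ee_pos: [0.5306, -0.3691, 0.1495]
ee_rot: [-41.9, 90.0, -42.5]
contact_force: [0.0, 0.5, -0.5]
opening: 0.078
```

Run:
```python
from h import *
c=snap("wrist","w13");snap("top","t13")
go([.532,-.3084,.08],-.5)
g=cv2.cvtColor(c["pixels"],cv2.COLOR_RGB2HSV)
```

```text
t 23.15 tcp [ 0.5305 -0.3677  0.149 ] x [-0.001  0.001 -1.   ] jaw -0.46 q [-39.5  10.1  99.3   0.   70.6 -39. ] F [-0.5  0.6 -0. ] op 7.79
slide [6.9  5.93 0.1 ] roll 0.04 y axis [0.008 1.    0.001] z axis [ 1.    -0.008 -0.001]
```

View pics/w13.png

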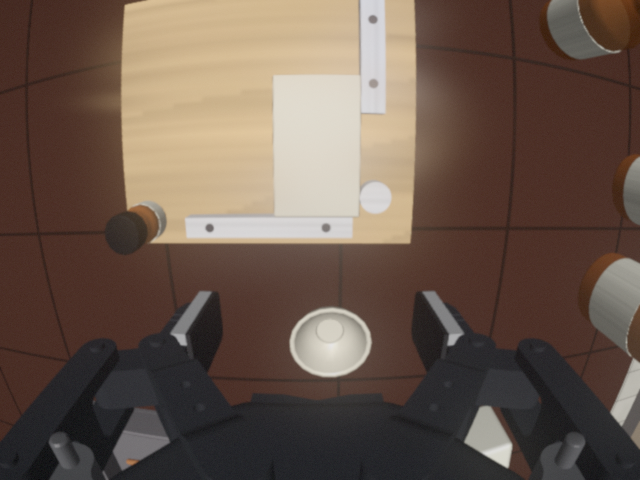

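Run:
```python
from h import *
c=load("pics/w13.npz");crop(c,250,55,170,190,3,"w13c")
k=back(c,[(274,75.5),(360,75.5),(359,216.5),(274,216.5)],.021,True);print(k[:,:2].round(4),k.mean(0))
t=load("pics/t13.npz");crop(t,360,210,100,110,5,"t13c")
```

```text
[[ 0.5012 -0.2566]
 [ 0.5629 -0.2571]
 [ 0.5625 -0.3615]
 [ 0.499  -0.3609]] [ 0.5313907  -0.30901236  0.021     ]
```

View pics/w13c.png

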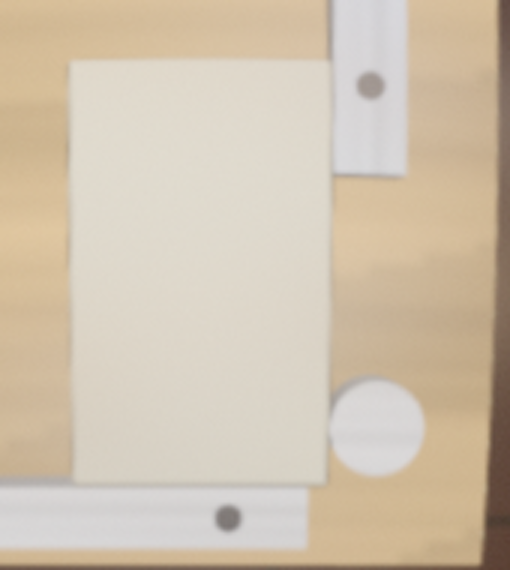

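View pics/t13c.png

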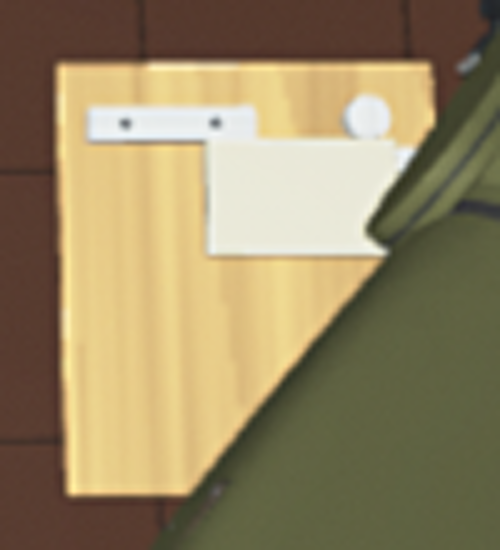

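>>> {"fn": "play_rows", "kwargs": {"moves": [{"slide": [0,3,0.1],"roll": 0},{"slide": [1,5.9,0.12],"roll": 0},{"slide": [5,5.9,0.12],"roll": 0},{"slide": [9,5.9,0.12],"roll": 0},{"slide": [12,5.9,0.12],"roll": 0},{"slide": [13,5.9,0.12],"roll": 0},{"slide": [13,5.9,0.12],"roll": 0},{"slide": [13,5.9,0.12],"roll": 0}]}}

```text
t: 23.95
ee_pos: [0.5334, -0.3101, 0.0211]
ee_rot: [-35.5, 89.9, -36.0]
contact_force: [0.1, 0.4, 0.4]
opening: 0.0783
```

Run:
```python
from h import *
c=snap("wrist","w14")
go([.532,-.3084,.002],-.5)
```

```text
t 24.0 tcp [ 0.5338 -0.3105  0.0218] x [ 0.003 -0.002 -1.   ] jaw -0.48 q [-35.2  15.1 107.1   0.   57.6 -34.7] F [-0.5 -0.5  0. ] op 7.8
slide [ 1.98  0.21 -0.19] roll 0.02 y axis [ 0.008  1.    -0.002] z axis [ 1.    -0.008  0.003]
```

View pics/w14.png

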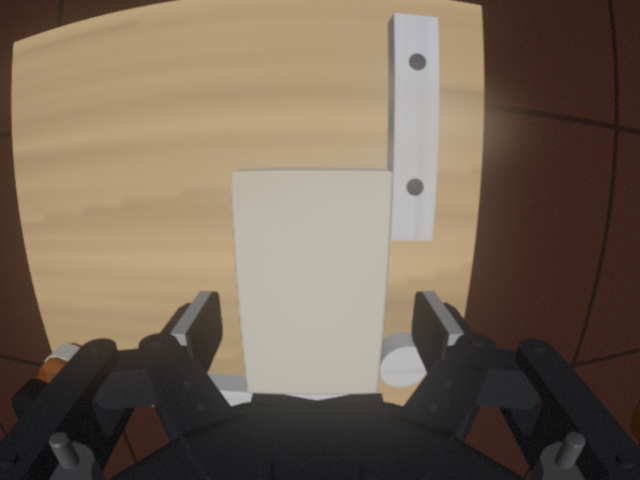

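>>> {"fn": "play_rows", "kwargs": {"moves": [{"slide": [0.5,0.2,-0.15],"roll": 0},{"slide": [1.0,0.2,-0.15],"roll": 0},{"slide": [1.4,0.2,-0.15],"roll": 0},{"slide": [1.6,0.2,-0.15],"roll": 0},{"slide": [1.6,0.2,-0.15],"roll": 0}]}}

```text
t: 24.5
ee_pos: [0.5305, -0.3076, 0.003]
ee_rot: [144.0, 89.9, 143.4]
contact_force: [0.4, 0.6, 0.5]
opening: 0.0785
```

>>> {"fn": "play_rows", "kwargs": {"moves": [{"slide": [0.15,0,0],"roll": 0},{"slide": [0.3,0,0],"roll": 0},{"slide": [0.4,0,0],"roll": 0},{"slide": [0.4,0,0],"roll": 0}]}}

```text
t: 24.9
ee_pos: [0.5307, -0.3077, -0.0007]
ee_rot: [145.0, 90.0, 144.5]
contact_force: [0.1, -0.5, -0.6]
opening: 0.0782
```

Run:
```python
from h import *
c=snap("wrist","w15")
go([.532,-.3084,.002],-.5)
```

```text
t 24.95 tcp [ 0.5308 -0.3078 -0.0006] x [-0.  0. -1.] jaw -0.51 q [-35.1  16.6 107.8   0.   55.6 -34.6] F [-0.  -0.2  0.4] op 7.81
slide [-0.26 -0.06  0.12] roll -0.01 y axis [0.009 1.    0.   ] z axis [ 1.    -0.009 -0.   ]
```

View pics/w15.png

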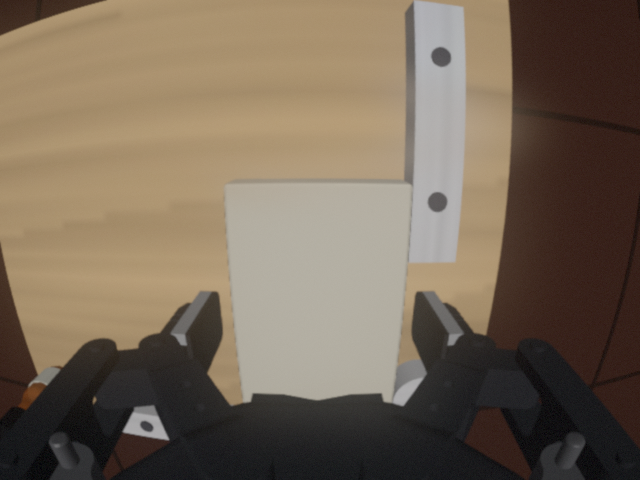

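>>> {"fn": "play_rows", "kwargs": {"moves": [{"slide": [-0.15,0,0.13],"roll": 0},{"slide": [-0.15,0,0.13],"roll": 0},{"slide": [-0.15,0,0.13],"roll": 0}]}}

```text
t: 25.25
ee_pos: [0.5323, -0.3079, 0.0012]
ee_rot: [-36.7, 90.0, -37.2]
contact_force: [-0.3, 0.3, 0.4]
opening: 0.0783
```

>>> {"fn": "play_rows", "kwargs": {"moves": [{"slide": [0,0,0],"roll": 0},{"slide": [0,0,0],"roll": 0},{"slide": [0,0,0],"roll": 0},{"slide": [0,0,0],"roll": 0},{"slide": [0,0,0],"roll": 0},{"slide": [0,0,0],"roll": 0}], "hand": 5.5, "force": 40}}

```text
t: 25.85
ee_pos: [0.5311, -0.3078, 0.0014]
ee_rot: [169.2, 89.8, 168.8]
contact_force: [-2.9, 0.3, 5.9]
opening: 0.0628
```

Run:
```python
from h import *
c=snap("wrist","w16")
go([.532,-.3084,.002],-.5)
```

```text
t 25.9 tcp [ 0.5311 -0.3078  0.0014] x [-0.003  0.001 -1.   ] jaw -0.48 q [-3.510e+01  1.660e+01  1.076e+02 -1.000e-01  5.590e+01 -3.450e+01] F [-4.6  0.3  4.3] op 6.31
slide [-0.06 -0.06  0.09] roll 0.02 y axis [0.008 1.    0.001] z axis [ 1.    -0.008 -0.003]
```

View pics/w16.png

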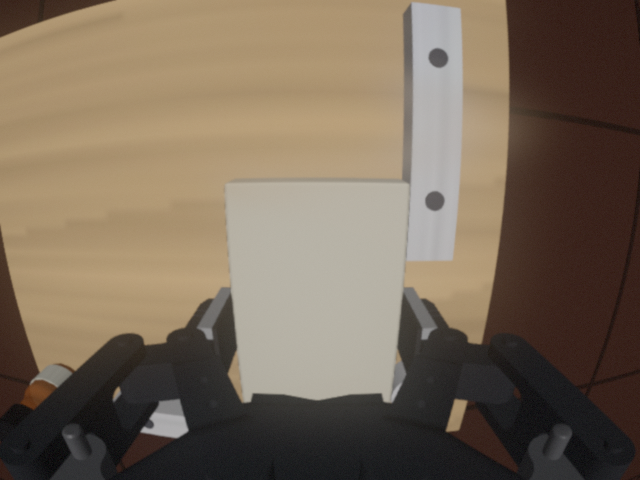

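>>> {"fn": "play_rows", "kwargs": {"moves": [{"slide": [-0.5,0,0],"roll": 0},{"slide": [-1.5,0,0],"roll": 0},{"slide": [-3,0,0],"roll": 0},{"slide": [-5,0,0],"roll": 0},{"slide": [-8,0,0],"roll": 0},{"slide": [-11,0,0],"roll": 0},{"slide": [-13,0,0],"roll": 0},{"slide": [-13,0,0],"roll": 0}]}}

```text
t: 26.7
ee_pos: [0.5348, -0.3095, 0.1369]
ee_rot: [-33.5, 89.4, -34.0]
contact_force: [-0.0, -1.5, -1.7]
opening: 0.0627
```

Run:
```python
from h import *
c=snap("wrist","w17")
go([.549,.0122,.13],1.45)
```

```text
t 26.75 tcp [ 0.5335 -0.3087  0.1341] x [ 0.005 -0.003 -1.   ] jaw -0.5 q [-35.    7.2 104.1   0.   68.4 -34.5] F [ 0.2  0.2 -2.2] op 6.32
slide [ 0.31 32.1   1.27] roll -1.95 y axis [ 0.009  1.    -0.003] z axis [ 1.    -0.009  0.005]
```

View pics/w17.png

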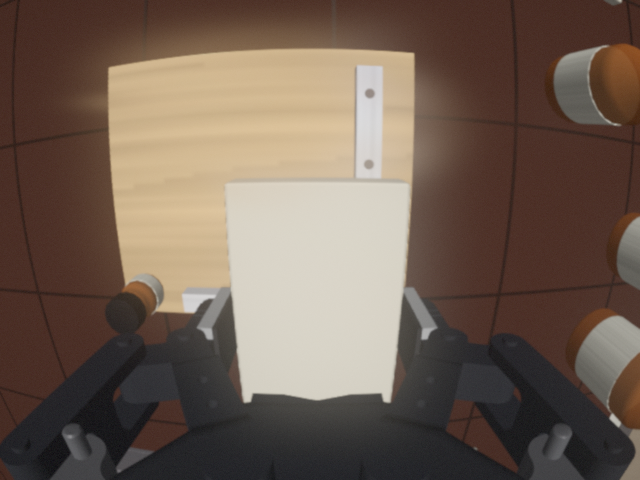

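>>> {"fn": "play_rows", "kwargs": {"moves": [{"slide": [-3,2,0.5],"roll": -1},{"slide": [-3,6,1.2],"roll": -1.95},{"slide": [-3,10,1.2],"roll": -1.95},{"slide": [-3,14,1.2],"roll": -1.95},{"slide": [-3,17,1.2],"roll": -1.95},{"slide": [-3,19,1.2],"roll": -1.95},{"slide": [-3,19.5,1.2],"roll": -1.95},{"slide": [-3,19.5,1.2],"roll": -1.95},{"slide": [-3,19.5,1.2],"roll": -1.95}]}}

```text
t: 27.65
ee_pos: [0.5455, -0.1135, 0.1603]
ee_rot: [-177.6, 89.9, -176.2]
contact_force: [-1.1, -1.1, -2.1]
opening: 0.0629
```

Run:
```python
from h import *
c=snap("wrist","w18")
go([.549,.0122,.09],1.45)
```

```text
t 27.7 tcp [ 0.5457 -0.1138  0.1605] x [-0.001 -0.    -1.   ] jaw 1.39 q [-17.3  -1.4 110.4  -0.   71.1 -18.7] F [ 0.6 -0.8 -2. ] op 6.28
slide [ 7.05 12.59  0.65] roll -0.06 y axis [-0.024  1.    -0.   ] z axis [ 1.     0.024 -0.001]
```

View pics/w18.png

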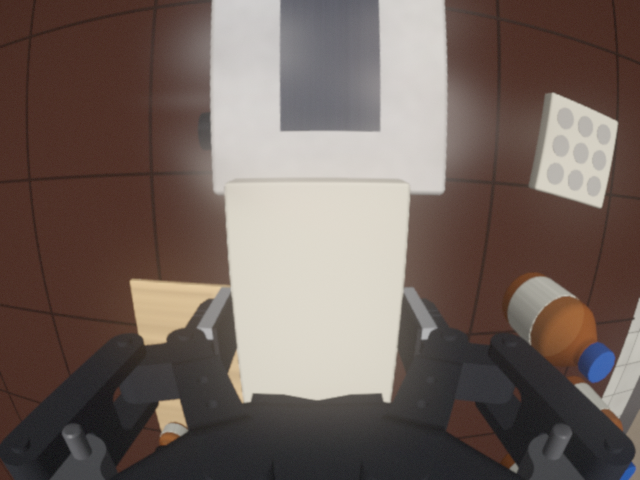

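Run:
```python
from h import *
c=load("pics/w18.npz")
k=back(c,[(281,130.5),(381,131.5),(279.5,5),(377.5,5)],.064,True)[:,:2];print(k.round(4))
u=k[1]-k[0];yaw=np.degrees(np.arctan2(u[1],u[0]));print(yaw, np.linalg.norm(u))
v=np.array([-np.sin(np.radians(1.4)),np.cos(np.radians(1.4))]);print("face ctr",(k[0]+k[1])/2+v*.053)
d=k[2]-k[0];print(np.degrees(np.arctan2(-d[0],d[1])));d=k[3]-k[1];print(np.degrees(np.arctan2(-d[0],d[1])))
# held tile: edges at its top z
z=.1605+.0046+.015
kk=back(c,[(226,183),(409,183),(244,402),(392,402)],z,True)[:,:2];print(kk.round(4))
```

```text
[[ 0.5212 -0.0431]
 [ 0.5848 -0.0417]
 [ 0.5178  0.0413]
 [ 0.5808  0.0437]]
1.3015870775085217 0.06365754665656652
face ctr [0.55168118 0.01055797]
2.3011612517528466
2.6629116672611564
[[ 0.5141 -0.0625]
 [ 0.5756 -0.0609]
 [ 0.5159 -0.1545]
 [ 0.5791 -0.1528]]
```

>>> {"fn": "play_rows", "kwargs": {"moves": [{"slide": [0,3,0.2],"roll": -0.2},{"slide": [0,7,0.5],"roll": -0.2},{"slide": [0,10,0.76],"roll": -0.2},{"slide": [0,12,0.76],"roll": -0.2},{"slide": [1,12.6,0.76],"roll": -0.2},{"slide": [3,12.6,0.76],"roll": -0.2},{"slide": [5.5,12.6,0.76],"roll": -0.2},{"slide": [7.5,12.6,0.76],"roll": -0.2},{"slide": [8,12.6,0.76],"roll": -0.2},{"slide": [8,12.6,0.76],"roll": -0.2},{"slide": [8,12.6,0.76],"roll": -0.2}]}}

```text
t: 28.8
ee_pos: [0.5511, 0.0125, 0.0819]
ee_rot: [-10.5, 89.9, -9.0]
contact_force: [-0.0, 0.4, -1.4]
opening: 0.0628
```

Run:
```python
from h import *
c=snap("wrist","w19");snap("side","s19")
go([.5503,.0119,.0596],1.5)
```

```text
t 28.9 tcp [0.5514 0.0128 0.0826] x [ 0.003 -0.    -1.   ] jaw 1.62 q [ -4.2   2.8 114.3  -0.   62.7  -5.9] F [ 0.4  0.2 -2.1] op 6.3
slide [ 2.3  -0.09 -0.12] roll 0.12 y axis [-0.028  1.    -0.   ] z axis [1.    0.028 0.003]
```

View pics/w19.png

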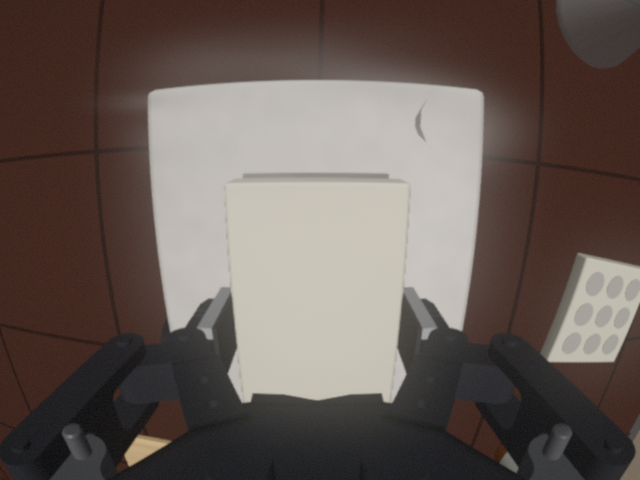

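View pics/s19.png

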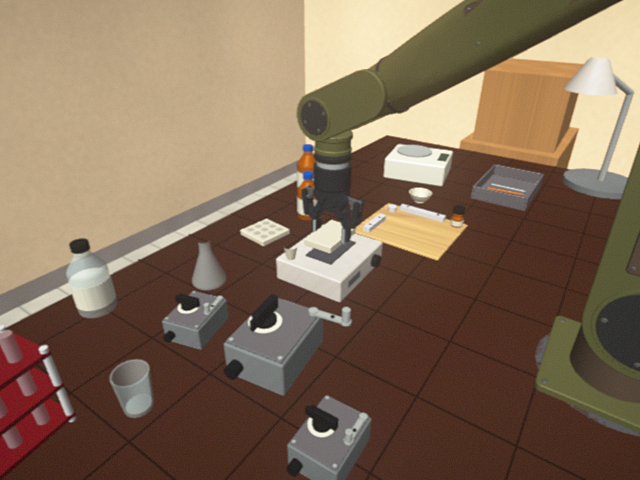

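>>> {"fn": "play_rows", "kwargs": {"moves": [{"slide": [0.5,-0.08,-0.1],"roll": 0},{"slide": [1.0,-0.08,-0.1],"roll": 0},{"slide": [1.4,-0.08,-0.1],"roll": 0},{"slide": [1.7,-0.08,-0.1],"roll": 0},{"slide": [1.9,-0.08,-0.1],"roll": 0},{"slide": [2.0,-0.08,-0.1],"roll": 0},{"slide": [2.0,-0.08,-0.1],"roll": 0}]}}

```text
t: 29.6
ee_pos: [0.5492, 0.0124, 0.0608]
ee_rot: [175.6, 90.0, 177.2]
contact_force: [-0.1, -0.5, -2.6]
opening: 0.0634
```

Run:
```python
from h import *
c=snap("wrist","w20")
go([.5503,.0119,.0596],1.5)
k=back(c,[(243,175),(390,175)],.064,True);print(k)
```

```text
t 29.65 tcp [0.5494 0.0124 0.0611] x [ 0. -0. -1.] jaw 1.65 q [ -4.3   4.2 115.1  -0.   60.6  -6. ] F [ 0.2  0.3 -2.8] op 6.3
slide [ 0.15 -0.05  0.09] roll 0.15 y axis [-0.029  1.    -0.   ] z axis [1.    0.029 0.   ]
[[0.52014427 0.06422752 0.064     ]
 [0.57572311 0.06587057 0.064     ]]
```

View pics/w20.png

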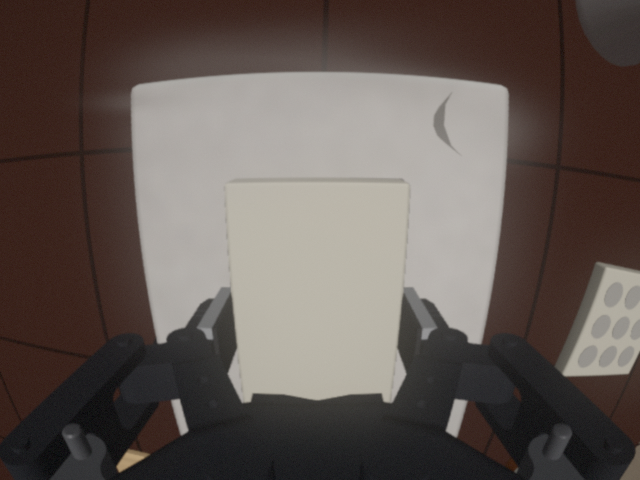

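Run:
```python
from h import *
c=load("pics/w19.npz")
crop(c,130,70,370,130,2,"w19c")
k=back(c,[(243,174.5),(390,174.5)],.064,True);print(k)
c=load("pics/w20.npz")
k=back(c,[(226,183),(409,183)],.064+.0015+.015,True);print("tile far top",k, "mid",k.mean(0))
h=back(c,[(135,180),(507,180),(317,74)],.06,True);print("house",h,h[:2].mean(0))
```

```text
[[0.51787862 0.0623738  0.064     ]
 [0.58188158 0.06419825 0.064     ]]
tile far top [[0.51753782 0.0632315  0.0805    ]
 [0.57915594 0.06507315 0.0805    ]] mid [0.54834688 0.06415232 0.0805    ]
house [[0.47205959 0.06211124 0.06      ]
 [0.62809754 0.06694784 0.06      ]
 [0.54700002 0.10339247 0.06      ]] [0.55007856 0.06452954 0.06      ]
```

View pics/w19c.png

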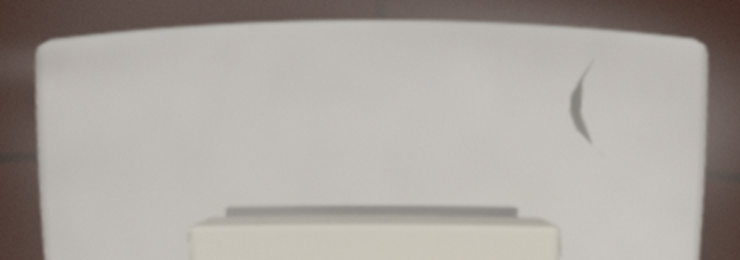

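>>> {"fn": "play_rows", "kwargs": {"moves": [{"slide": [0,-0.07,0.15],"roll": 0.1},{"slide": [0.05,-0.07,0.15],"roll": 0.1},{"slide": [0.1,-0.07,0.15],"roll": 0.1},{"slide": [0.15,-0.07,0.15],"roll": 0.1},{"slide": [0.15,-0.07,0.15],"roll": 0.1}]}}

```text
t: 30.15
ee_pos: [0.5508, 0.0117, 0.0595]
ee_rot: [-8.6, 90.0, -7.0]
contact_force: [-0.5, -0.1, -2.3]
opening: 0.0632
```

Still carrying about 2.3 N, so I'll lower it further.

>>> {"fn": "play_rows", "kwargs": {"moves": [{"slide": [0.05,0,0],"roll": 0},{"slide": [0.1,0,0],"roll": 0},{"slide": [0.1,0,0],"roll": 0}]}}

```text
t: 30.45
ee_pos: [0.5509, 0.0117, 0.0595]
ee_rot: [-176.1, 90.0, -174.6]
contact_force: [-2.6, -0.3, 5.1]
opening: 0.0627
```

>>> {"fn": "play_rows", "kwargs": {"moves": [{"slide": [0.05,0,0],"roll": 0},{"slide": [0.1,0,0],"roll": 0},{"slide": [0.1,0,0],"roll": 0}]}}

```text
t: 30.75
ee_pos: [0.5509, 0.0117, 0.0594]
ee_rot: [-177.8, 89.9, -176.3]
contact_force: [-6.8, -0.0, 9.9]
opening: 0.0627
```

>>> {"fn": "play_rows", "kwargs": {"moves": [{"slide": [-0.15,0,0],"roll": 0},{"slide": [-0.15,0,0],"roll": 0}]}}

```text
t: 30.95
ee_pos: [0.5512, 0.0117, 0.0595]
ee_rot: [-4.8, 89.9, -3.2]
contact_force: [-0.9, 0.1, 1.9]
opening: 0.0631
```

>>> {"fn": "play_rows", "kwargs": {"moves": [{"slide": [0,0,0],"roll": 0},{"slide": [0,0,0],"roll": 0},{"slide": [0,0,0],"roll": 0},{"slide": [0,0,0],"roll": 0},{"slide": [0,0,0],"roll": 0},{"slide": [-1,0,0],"roll": 0},{"slide": [-3,0,0],"roll": 0},{"slide": [-6,0,0],"roll": 0},{"slide": [-10,0,0],"roll": 0},{"slide": [-14,-4,0],"roll": 0},{"slide": [-15,-9,0],"roll": 0},{"slide": [-15,-10,0],"roll": 0},{"slide": [-15,-10,0],"roll": 0},{"slide": [-15,-10,0],"roll": 0}], "hand": 7.8}}

```text
t: 32.35
ee_pos: [0.553, -0.0879, 0.2082]
ee_rot: [141.6, 89.9, 143.1]
contact_force: [-0.6, -0.1, -1.0]
opening: 0.0781
```

Run:
```python
from h import *
c=snap("wrist","w21");t=snap("top","t21");snap("side","s21")
crop(c,190,30,290,260,2,"w21c")
go([.5503,.0119,.0596],1.5)
```

```text
t 32.5 tcp [ 0.5529 -0.087   0.2078] x [-0.002  0.001 -1.   ] jaw 1.62 q [-14.4  -3.3 107.5   0.   75.9 -16.1] F [-1.3  0.5  0.2] op 7.8
slide [14.83  9.88  0.05] roll 0.12 y axis [-0.028  1.     0.001] z axis [ 1.     0.028 -0.002]
```

View pics/w21.png

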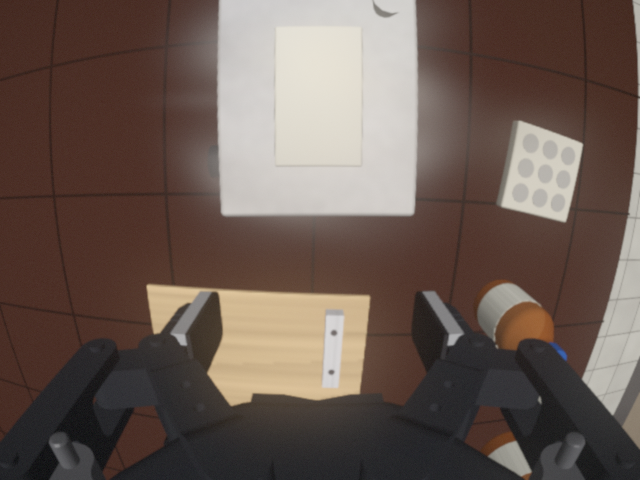

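View pics/s21.png

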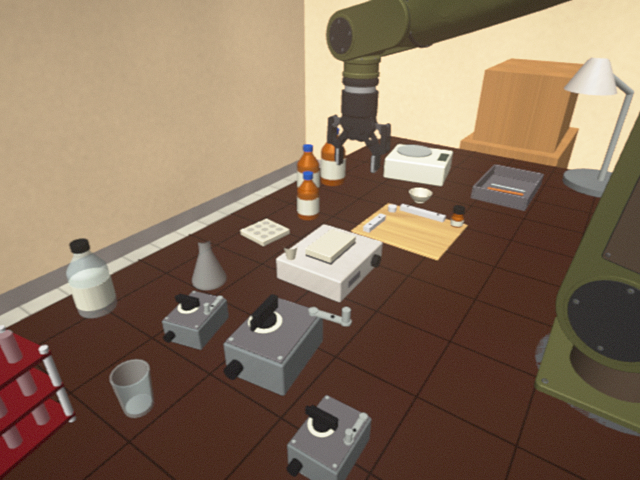

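Run:
```python
from h import *
c=load("pics/w21.npz")
k=back(c,[(275.5,26),(361.5,27),(361.5,165.5),(275.5,166)],.079,True)[:,:2];print(k.round(4),k.mean(0))
h=back(c,[(221,214.5),(414.5,214.5)],.06,True)[:,:2];u=(h[1]-h[0])/np.linalg.norm(h[1]-h[0]);v=np.array([-u[1],u[0]]);print(h, "housing/face ctr",h.mean(0)+v*.095,np.degrees(np.arctan2(u[1],u[0])))
d=k[1]-k[0]+k[2]-k[3];e=k[0]-k[3]+k[1]-k[2];print("tile yaw",np.degrees(np.arctan2(d[1],d[0])),np.degrees(np.arctan2(-e[0],e[1])))
```

```text
[[ 0.5189  0.0622]
 [ 0.5814  0.0632]
 [ 0.5843 -0.0408]
 [ 0.5216 -0.0429]] [0.55154801 0.01040474]
[[ 0.47460659 -0.08421495]
 [ 0.63237738 -0.07985209]] housing/face ctr [0.55086594 0.01293018] 1.584003421589001
tile yaw 1.3919333945696126 1.5428834712396058
```

View pics/w21c.png

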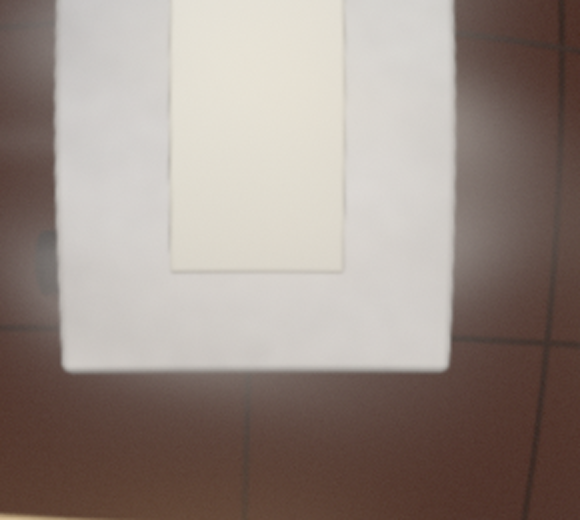

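Run:
```python
from cell import manip
print(manip.state()["t"],manip.state()["contact_force"]); print(manip.sign_off())
```

```text
32.5 [-1.25933716  0.48933886  0.20193728]
the job is handed in; nothing more can be done
None
```

I turned the isolator handle to off and swung the hasp out. I then pushed the tile along the board against the side fence, then the far fence, and once more against the side fence. After that I gripped it in the nest, lifted it straight up, laid it on the heating face and let go. The job was handed in at 32.5 s; sign-off gives no verdict.

**What the last checks showed**
- **Handle and hasp:** the bar lies along the box's y, about 90° by the camera. By the finger position, the hasp is about 1.5 rad out.
- **Nest:** the fences pushed back with 3–6 N and the pictures showed the tile square against both. I have no direct reading of the 2.5 mm gap.
- **Tile on the plate:** the wrist camera put its centre at (0.5515, 0.0104) m. The face measured (0.5517, 0.0106) from the same camera and (0.5495, 0.0114) from the top camera. Tile and face agree in yaw to within about 0.3°, except that the face's side edges read 2.3–2.7° in one wrist picture.
- **Disagreement:** working back from the housing's near edge put the plate centre about 2.6 mm away in y. That is still inside the 6 mm limit.
- **Everything else:** I saw no bystander moved in the side and wrist pictures, though I did not measure them again. The gripper was about 150 mm above the plate and clear of everything.

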